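Lay out the heeling job at the boot bench

TASK

Set out the next boot's heeling job: put the brown heel block on the outlined heel seat of the tan sole with its flat face towards the toe, and the black top piece squarely on top of it, facing the same way. Stand the blue tack tin on the white glue board midway between the white pot and the red pot, and lay the punch on the bench along the right-hand side of the sole (right as the robot sees it), level with the middle of the sole, parallel to it with its point towards the toe, about 3 cm clear of the sole's widest part. Leave the pots where they stand.

Things in the scene. Friction and masses are not known exactly. Their poses are not given: they have to be found in the camera images.
- sole: Tan leather outsole fixed flat on the bench, 260 mm long, 6 mm thick; 90 mm wide at most (50 mm from the middle towards the toe), 54 mm at the waist, 64 mm at the heel. Origin on the underside at mid length; x points to the pointed toe, roughly away from the robot; y to the left. Right side = -y = the robot's right hand.
- heel_seat (a point): Centre of the D-shaped outline (dark line) on top of the sole's heel end, 95 mm from the sole's origin towards the heel (-x), 6 mm above the bench. Axes as the sole's.
- heel_block: Brown stacked-leather heel block, loose, about 100 g, D-shaped: 62 mm long (x), 58 mm wide (y), 30 mm high. Flat face at x = +29 mm, rounded back at -33 mm, straight parallel sides from x = -4 to +29 mm. Origin on the underside, z up; it belongs on the heel seat, x towards the toe. Starts on the green parts mat (top 3 mm above the bench).
- top_piece: Black rubber top piece with small steel nail heads, loose, the same D outline and axes as the heel block (62 by 58 mm), 10 mm thick. Origin at the centre of the underside. About 50 g. Starts lying on the green parts mat, 3 mm above the bench.
- tack_tin: Blue round tack tin, closed, loose, 50 mm diameter, 28 mm high, about 150 g. Origin at the centre of the underside, z up. Starts on the green parts mat, 3 mm above the bench.
- punch: Steel punch with a brass butt, lying, loose: 110 mm long with a 14 by 14 mm square shaft. Origin at the middle of its length on the underside; x points to the conical tip (last 20 mm), z up. About 90 g. Starts on the green parts mat, 3 mm above the bench.
- pot_white: White round glue pot, 52 mm diameter, 54 mm high, origin at the centre of its underside. Standing loose (350 g) on the white board; not to be moved.
- pot_red: Red round pot, same size, same board; not to be moved.
- pot_green: Green round pot, same size, same board; not to be moved.
- glue_board: White glue board, fixed, 220 mm square, 3 mm thick, left or right of the sole (green parts mat on the other side). Origin at its underside's centre. Four grey spots 70 mm from the centre in x and y hold the three pots and a wood-ended yellow spool (44 mm wide, 48 mm high) in any order: white and red pot are neighbours (140 mm apart) or diagonal (198 mm).

How it is judged:
At the end, for the whole second after the job is handed in: At rest: heel on its seat, top piece on it (each 10 mm, 10 deg, flat face to toe); tin upright within 14 mm of midway between white and red pot; punch on the bench, parallel (11 deg), point to toe, within 40 mm of mid-sole, 60-104 mm right of its centre line (horizontal distance between heel_block and heel_seat below 0.01 m and height (world z) of heel_block between 0.002 and 0.01 m and angle between the x axis of heel_block and the x axis of sole, either way round below 0.17 rad and x of sole in the frame of heel_block above 0.05 m and angle between each of heel_block, top_piece, tack_tin's own z axis and vertical below 0.1 rad and horizontal distance between top_piece and heel_block below 0.01 m and z of top_piece in the frame of heel_block between 0.026 and 0.034 m and angle between the x axis of top_piece and the x axis of heel_block, either way round below 0.17 rad and x of sole in the frame of top_piece above 0.05 m and ((horizontal distance between tack_tin and pot_white below 0.088 m and horizontal distance between tack_tin and pot_red below 0.088 m and x of tack_tin in the frame of glue_board between 0.056 and 0.084 m and y of tack_tin in the frame of glue_board between -0.014 and 0.014 m) or (horizontal distance between tack_tin and pot_white below 0.088 m and horizontal distance between tack_tin and pot_red below 0.088 m and x of tack_tin in the frame of glue_board between -0.084 and -0.056 m and y of tack_tin in the frame of glue_board between -0.014 and 0.014 m) or (horizontal distance between tack_tin and pot_white below 0.088 m and horizontal distance between tack_tin and pot_red below 0.088 m and x of tack_tin in the frame of glue_board between -0.014 and 0.014 m and y of tack_tin in the frame of glue_board between 0.056 and 0.084 m) or (horizontal distance between tack_tin and pot_white below 0.088 m and horizontal distance between tack_tin and pot_red below 0.088 m and x of tack_tin in the frame of glue_board between -0.014 and 0.014 m and y of tack_tin in the frame of glue_board between -0.084 and -0.056 m) or (horizontal distance between pot_white and pot_red above 0.17 m and x of tack_tin in the frame of glue_board between -0.014 and 0.014 m and y of tack_tin in the frame of glue_board between -0.014 and 0.014 m)) and height (world z) of tack_tin between -0.002 and 0.008 m and y of punch in the frame of sole between -0.104 and -0.06 m and x of punch in the frame of sole between -0.04 and 0.04 m and angle between the x axis of punch and the x axis of sole, either way round below 0.2 rad and y of sole in the frame of punch above 0.03 m and height (world z) of punch below 0.02 m and linear speed of each of heel_block, top_piece, tack_tin, punch below 0.02 m/s); the robot touches nothing.
It fails at once if a pot was shifted by more than 15 mm (distance of any of pot_white, pot_red, pot_green from where it was at the start of the episode above 0.015 m).
It also fails if it takes over 112 s, if anything falls off the work surface, if the arm or the gripper's body presses on something with over 40 N, if the wrist force passes 120 N, or if a joint passes its speed limit or range.

ROBOT

A 6-joint arm with a two-finger parallel gripper is mounted at the origin on the work surface. World frame = base frame: x ahead of the robot, y to its left, z up, the work surface at z = 0. Lengths are in m, angles in rad, forces in N, time in s.
With the tool pointing down it reaches from about 0.3 to 0.875 m from the base axis. Payload 6.4 kg.
Tool frame: the origin (TCP) lies at the very end of the fingers, on their centre line; the grasp point (between the pads) lies 19 mm behind it; z points along the fingers, y is the line along which they close (so a half turn about z gives the same grasp; the last joint's range is limited). The gripper opens to 85 mm and grips with 20 to 120 N. Pads are 22 mm wide; open, the fingers measure 114 mm over their backs; the gripper's body (76 mm by 85 mm) begins 54 mm behind the grasp point. The pads swing forward as they close: fully open they stand 13 mm farther back than shut.
Start: joints at [0.959, 0.181, 1.607, -0, 1.354, -0.206], TCP at [0.227, 0.528, 0.197] pointing down, gripper open.
Joint ranges: [-2.99, 2.99], [-0.89, 2.07], [0.3, 2.58], [-1.14, 4.28], [0, 2.63], [-3.12, 3.12]. Speed limits (rad/s): [2.57, 2.57, 3.01, 3.14, 3.14, 3.14].

INTERFACE

Orientations are given as a unit quaternion [w, x, y, z].
In Python, from bench import ctrl gives the robot as it stands.
- The arm moves only by the tool jog_arm, never from a script. Its argument "series" is a list that holds one entry, the list of rows, each a list of 7 numbers: the shift along the tool's x, y, z in mm, then the turn, a rotation vector about the tool's x, y, z in rad, then the finger opening in mm, from 0 to 85.4. In form: [[[tx, ty, tz, rx, ry, rz, gripper], ...]]. A call has exactly 10 rows; each row shifts and turns the commanded pose from where the row before left it, along the tool's axes as they then stand; what a row does not reach is not made up. A row lasts 1/10 s, in which the tool goes at most 50 mm and 8.59 degrees, less where a joint would pass 70% of its speed; a pose out of reach is approached as far as the arm can. A call with a gripper value outside its range is refused whole. The fingers move at their own pace and stop on an object; the grip force is fixed at half the most. Time passes only in rows, so rows that do not move let the fingers close, or fill a call up. It gives the time, the measured TCP pose, the force, the opening and the grip force at its end, in the units of the state.
- ctrl.get_obs(): the state, without advancing time (a new reading comes with each control period).
- ctrl.camera(name): name is "side" or "top" or "wrist"; returns a dict with "frame" (400x640x3 uint8, blue, green, red), "z_map" (400x640 float32, m along the optical axis (not along the pixel's ray), 0 where there is no reading), "fx", "fy", "cx", "cy" (pixels), "xyz" and "rotation" of the camera in the world. Camera axes: x right, y down, z forward; pixel columns grow to the right and rows downward; lengths in m; the calibration is good to about 2 mm. A picture is of the moment at which its call begins.
- ctrl.hand_in(): hands the job in; it is judged then, once.
The state is a dict: "time_s": time; "q": joint angles; "dq": joint speeds; "joint_efforts": joint torques, N m; "eef_pos": TCP position; "eef_rot": TCP orientation; "wrist_force": force on the tool from outside, world axes, zero at the start; "torque": the same for the moment, N m; "opening": opening from 0.0 (shut) to 1.0 (fully open); "grasp_force": force on a finger pad.
Only numpy, scipy, OpenCV 4.12 (cv2) and the standard library are available. Lean on these libraries where they do the work, as an engineer would, in place of code of your own. Each camera call takes 0.05 s, during which the arm holds its last target. There are 200 camera calls.

## Working session

There is one attempt and no reset: what is moved stays moved. The work goes in short steps, Python scripts to look and compute and a tool call to move; the robot and the scene stay as the last step left them, time stands still between calls to the robot, and variables do not carry over. Pictures are saved under pics/ and viewed, at most 14 in all, crops included, and the job is handed in when it is done.

Besides the shell and the picture viewer there is one more tool, called after "Call:" by a JSON object that holds its "fn" and its "kwargs". jog_arm: Moves the arm, as the interface text tells. Its arguments: {"type":"object","properties":{"series":{"type":"array"}},"required":["series"]}

```bash
mkdir -p pics; ls; cat > h.py <<'E'
import numpy as np,cv2
from bench import ctrl
def cam(n):
    return ctrl.camera(n)
def cloud(c):
    z=c['z_map'];v,u=np.mgrid[:z.shape[0],:z.shape[1]]
    p=np.stack([(u-c['cx'])/c['fx']*z,(v-c['cy'])/c['fy']*z,z],-1)
    R=np.array(c['rotation'])
    if R.size==4:
        from scipy.spatial.transform import Rotation as Ro
        R=Ro.from_quat(R,scalar_first=True).as_matrix()
    return p@R.T+np.array(c['xyz'])
E
python3 - <<'E'
from h import *
for n in ['top','side','wrist']:
    c=cam(n);cv2.imwrite(f'pics/{n}0.png',c['frame']);np.savez(f'{n}0.npz',**c)
    print(n,c['fx'],c['cx'],c['cy'],c['xyz'],c['rotation'])
print(ctrl.get_obs())
E
```

```text
pics
top 465.4150469633503 316.8083793983146 201.92323541386855 [ 0.37284997 -0.00460185  1.03675614] [-0.05046845  0.70665357 -0.70467145  0.03913845]
side 458.66888493841225 322.81309520019096 202.25543503493245 [-4.23508234e-04 -4.53330901e-01  8.47557827e-01] [-0.32090982  0.8558921  -0.380407    0.14055645]
wrist 311.85706922618726 315.7923501373987 203.19729133670398 [0.15120143 0.56127796 0.373673  ] [0.13321781 0.8240314  0.54369669 0.08728794]
{'time_s': 0.15, 'q': array([ 9.58723744e-01,  1.81356014e-01,  1.60776871e+00,  1.20181054e-06,
        1.35377173e+00, -2.06306005e-01]), 'dq': array([ 0.00021356, -0.00240861, -0.00192967,  0.00053097, -0.00119541,
        0.0002915 ]), 'joint_efforts': array([ 1.06598261e-03, -4.45259750e+01, -3.51697111e+01, -1.98924022e-04,
        5.82052147e-03, -7.79922652e-05]), 'eef_pos': array([0.22668739, 0.52793806, 0.19660385]), 'eef_rot': array([-2.59908473e-04,  2.01494400e-01,  9.79489449e-01, -5.97851664e-04]), 'wrist_force': array([0.28109002, 0.39073947, 0.84998366]), 'torque': array([-0.01459456, -0.02291198, -0.00289127]), 'grasp_force': 0.0, 'opening': 0.9973191149573858}
```

View pics/top0.png

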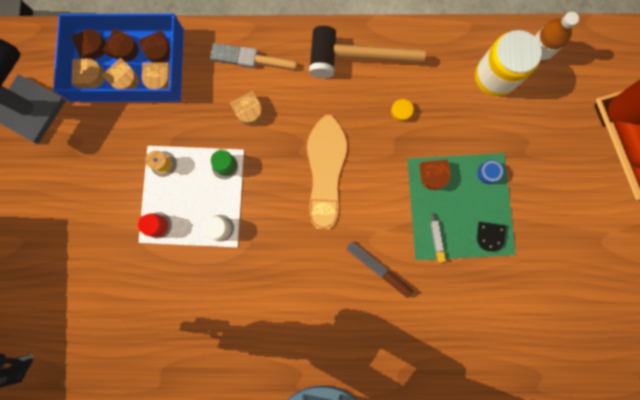

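View pics/side0.png

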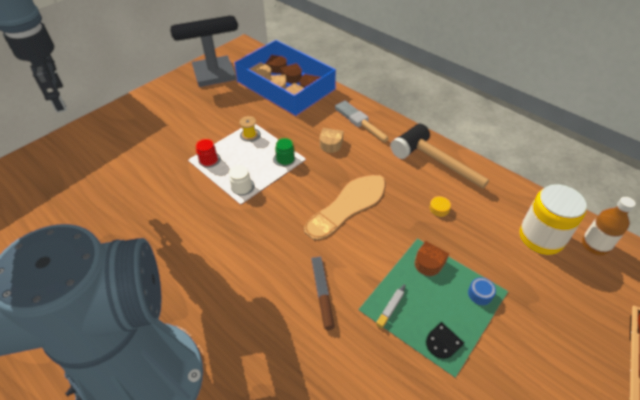

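The top view shows the board on the left: spool (160,162), green pot (223,162), red pot (153,225), white pot (220,228), so white and red are neighbours on the near side. The sole runs from (323,228) to (330,115). On the mat are the heel block (435,173), tin (491,171), punch (438,238) with its tip up, and top piece (491,237). The side view agrees.

```bash
cat > m.py <<'E'
from h import *
for n in ['top','side']:
    c=dict(np.load(n+'0.npz'));P=cloud(c);f=c['frame'];hsv=cv2.cvtColor(f,cv2.COLOR_BGR2HSV)
    v,u=np.mgrid[:400,:640]
    x,y,z=P[...,0],P[...,1],P[...,2]
    print(n,'bench z',np.median(z[(abs(x-.3)<.02)&(abs(y)<.15)]))
    H,S,V=[hsv[...,i].astype(int) for i in range(3)]
    mat=(x>.2)&(x<.53)&(y<-.17)&(y>-.5)
    brd=(x>.2)&(x<.55)&(y>.12)&(y<.45)
    ms={'heel':mat&((H<15)|(H>172))&(z>.02),'tin':mat&(abs(H-110)<15)&(S>90)&(z>.015),'top':mat&(V<60)&(z>.006),
     'punch':mat&(S<90)&(V>90)&(z>.008)&(y>-.3),'brass':mat&(abs(H-26)<7)&(S>120)&(z>.006),
     'red':brd&((H<8)|(H>172))&(S>150)&(z>.03),'white':brd&(S<60)&(z>.04),'green':brd&(abs(H-65)<20)&(S>80)&(z>.03),
     'board':brd&(S<60)&(V>120)&(z<.02),
     'sole':(abs(y)<.1)&(x>.25)&(x<.6)&(H>8)&(H<25)&(V>190)&(S<170)&(z<.02)}
    for k,m in ms.items():
        m=m.astype(np.uint8);nn,l,s,_=cv2.connectedComponentsWithStats(m)
        if nn<2: print(k,'none');continue
        i=1+np.argmax(s[1:,4]);q=P[l==i]
        t=q[q[:,2]>np.percentile(q[:,2],90)-.006] if k not in('board','sole') else q
        r=cv2.minAreaRect((t[:,:2]*1000).astype(np.float32))
        print(k,len(q),'ztop %.4f'%np.percentile(q[:,2],70),'mean',t[:,:2].mean(0).round(4),'rect',np.round(r[0],1),np.round(r[1],1),round(r[2],1),'px',s[i,:4])
f=np.load('top0.npz')['frame'];a=cv2.resize(f[145:265,295:525],None,fx=3.4,fy=3.4,interpolation=cv2.INTER_CUBIC);cv2.imwrite('pics/crop1.png',a)
E
python3 m.py
```

```text
top bench z -4.608081760970606e-05
heel 55 ztop 0.0222 mean [ 0.3127 -0.1796] rect [ 313.5 -179.4] [28.2 15.5] 31.1 px [402 284  10  13]
tin none
top 614 ztop 0.0138 mean [ 0.4296 -0.3685] rect [ 427.1 -368.7] [60.1 58.5] 82.9 px [478 223  28  28]
punch 245 ztop 0.0176 mean [ 0.4332 -0.249 ] rect [ 439.6 -248.2] [84.5 15.3] 8.4 px [431 212  12  39]
brass 76 ztop 0.0172 mean [ 0.3848 -0.2565] rect [ 384.5 -257. ] [21.1 15.3] 11.8 px [436 251   9  11]
red 474 ztop 0.0575 mean [0.4504 0.3696] rect [449.3 370.2] [41.4 45.4] 16.8 px [137 214  28  22]
white 455 ztop 0.0574 mean [0.4441 0.23  ] rect [444.1 230.3] [42.8 44.8] 1.0 px [203 216  25  24]
green none
board 4901 ztop 0.0041 mean [0.4866 0.2911] rect [481.8 296.9] [221.3 144.8] 87.7 px [139 182 103  65]
sole 1687 ztop 0.0071 mean [ 0.5287 -0.0047] rect [522.9  -8.2] [ 72.3 153.8] 90.0 px [310 160  33  69]
side bench z -0.0007522027808009035
heel 39 ztop 0.0218 mean [ 0.3144 -0.1784] rect [ 314.5 -176.8] [23.9 13.2] 49.4 px [324 312   8  12]
tin none
top 738 ztop 0.0130 mean [ 0.4278 -0.3704] rect [ 426.2 -368.7] [56.6 61.1] 81.6 px [427 323  36  36]
punch 243 ztop 0.0167 mean [ 0.4318 -0.2498] rect [ 437.6 -248.5] [84.4 14.5] 9.0 px [382 285  24  33]
brass 85 ztop 0.0172 mean [ 0.3831 -0.2573] rect [ 383.7 -257.1] [22.  13.5] 5.1 px [376 315  12  13]
red 313 ztop 0.0558 mean [0.4484 0.3688] rect [450.3 370.3] [48.5 42.2] 43.2 px [196 139  19  21]
white 316 ztop 0.0562 mean [0.4416 0.2285] rect [442.2 229.6] [45.  45.2] 29.3 px [229 166  21  19]
green none
board 2449 ztop 0.0033 mean [0.4827 0.2853] rect [479.2 299. ] [228.9 145.7] 88.8 px [189 136  96  68]
sole 1954 ztop 0.0055 mean [0.5245 0.0198] rect [524.8  29.3] [143.2 154.8] 88.1 px [287 184  79  54]
```

View pics/crop1.png

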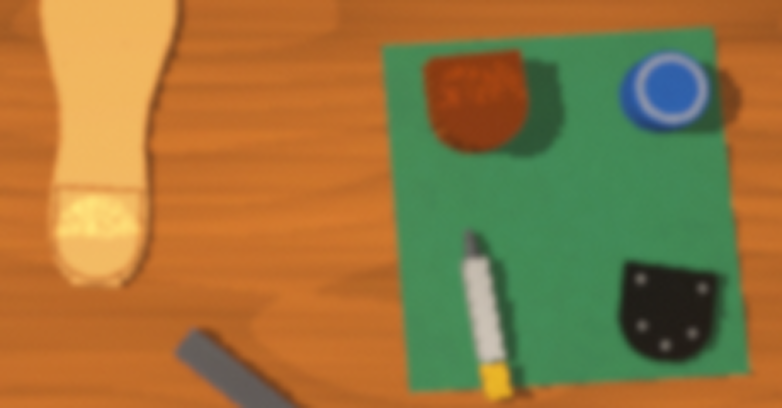

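The crop shows both flat faces towards the toe: heel block top edge at (475,57), top piece top edge at (670,268). The punch tip is at (470,238) and its brass butt at (497,380). The seat line is at (97,187).

```bash
cat > m.py <<'E'
from h import *
for n in ['top','side']:
    c=dict(np.load(n+'0.npz'));P=cloud(c);f=c['frame'];hsv=cv2.cvtColor(f,cv2.COLOR_BGR2HSV)
    x,y,z=P[...,0],P[...,1],P[...,2]
    H,S,V=[hsv[...,i].astype(int) for i in range(3)]
    mat=(x>.33)&(x<.62)&(y<-.18)&(y>-.46)
    brd=(x>.33)&(x<.64)&(y>.15)&(y<.45)
    ms={'heel':mat&(z>.024)&(y>-.31),'tin':mat&(z>.022)&(y<-.31)&(x>.5),'top':mat&(z>.009)&(y<-.31)&(x<.48),
     'punch':mat&(z>.009)&(y>-.31)&(x<.5),
     'red':brd&(z>.045)&(x<.5)&(y>.3),'white':brd&(z>.045)&(x<.5)&(y<.3),'green':brd&(z>.045)&(x>.5)&(y<.3),'spool':brd&(z>.04)&(x>.5)&(y>.3),
     'board':brd&(S<60)&(V>110)&(z<.012),'mat':(x>.3)&(y<-.15)&(abs(H-72)<20)&(S>80)&(z<.012),
     'sole':(abs(y)<.1)&(x>.38)&(x<.7)&(z>.003)&(z<.012)&(H>8)&(H<26)&(V>150)}
    for k,m in ms.items():
        m=m.astype(np.uint8);nn,l,s,_=cv2.connectedComponentsWithStats(m)
        if nn<2: print(k,'none');continue
        i=1+np.argmax(s[1:,4]);q=P[l==i]
        r=cv2.minAreaRect((q[:,:2]*1000).astype(np.float32))
        e,_=cv2.minEnclosingCircle((q[:,:2]*1000).astype(np.float32))
        print(k,len(q),'z %.4f'%np.median(q[:,2]),'mean',(1e3*q[:,:2].mean(0)).round(1),'rect',np.round(r[0],1),np.round(r[1],1),round(r[2],1),'circ',np.round(e,1))
        if k=='sole':
            a=q[:,:2]*1e3;lo,hi=a[:,0].min(),a[:,0].max();print(' x',lo,hi)
            for b in np.linspace(lo+5,hi-5,9):
                w=a[abs(a[:,0]-b)<3][:,1];print('  ',round(b),w.min().round(1),w.max().round(1),((w.max()+w.min())/2).round(1))
E
python3 m.py
```

```text
heel 705 z 0.0329 mean [ 566.  -246.7] rect [ 563.9 -247.7] [62.4 59.4] 5.0 circ [ 569.8 -246.1]
tin 422 z 0.0313 mean [ 570.7 -368.2] rect [ 570.9 -369.1] [48.3 48. ] 6.8 circ [ 571.5 -369.1]
top 687 z 0.0129 mean [ 430.6 -368.1] rect [ 428.1 -368.4] [59.9 61.1] 81.3 circ [ 434.2 -369.1]
punch 323 z 0.0163 mean [ 424.  -250.1] rect [ 427.9 -250. ] [108.8  15.6] 9.2 circ [ 427.9 -249.7]
red 416 z 0.0567 mean [450.7 368.6] rect [451.  369.6] [45.7 46.2] 41.5 circ [451.5 369.9]
white 406 z 0.0566 mean [443.6 228.5] rect [443.7 229. ] [49.1 45.6] 63.4 circ [443.7 229. ]
green 386 z 0.0567 mean [589.2 219.4] rect [589.8 220.2] [47.1 44.3] 0.8 circ [590.  219.6]
spool 323 z 0.0510 mean [591.6 363.4] rect [592.1 363.5] [44.2 42.8] 63.9 circ [592.1 363.7]
board 7051 z 0.0030 mean [516.9 292. ] rect [519.7 295.3] [221.2 220.8] 87.6 circ [519.8 296.2]
mat 7278 z 0.0030 mean [ 491.1 -306.2] rect [ 497.2 -307.9] [225.9 218.3] 3.4 circ [ 497.  -306.5]
sole 3008 z 0.0062 mean [577.3  -6. ] rect [573. -10.] [254.2  88.3] 1.0 circ [572.9  -8.1]
 x 445.93343179284534 699.9650754500371
   451 -23.9 2
[... 786 characters left out ...]
ean [586.2 217.8] rect [587.  220.5] [43.4 46.4] 3.5 circ [587.7 220.5]
spool 155 z 0.0500 mean [588.5 362.1] rect [589.1 363.3] [44.4 43.2] 38.1 circ [590.4 364. ]
board 3422 z 0.0023 mean [512.9 287.9] rect [520.5 298.3] [229.4 226.4] 87.9 circ [517.9 293.7]
mat 7691 z 0.0024 mean [ 485.  -312.5] rect [ 498.4 -306.5] [230.1 216.7] 3.3 circ [ 497.5 -306.9]
sole 2047 z 0.0055 mean [571.2  -6.5] rect [572.   -6.7] [ 90.  255.6] 87.8 circ [571.7  -5.7]
 x 443.8156257682526 699.9097780295428
   449 -21.4 15.8 -2.8
   480 -32.3 30.1 -1.1
   510 -32.4 26.2 -3.1
   541 -31.7 22.9 -4.4
   572 -39.0 23.4 -7.8
   603 -47.5 32.3 -7.6
   633 -52.1 36.1 -8.0
   664 -44.4 28.6 -7.9
   695 -30.4 7.5 -11.4
```

```bash
cat > go.py <<'E'
import sys
from h import *
from scipy.spatial.transform import Rotation as Ro
def go(x,y,z,yaw):
    o=ctrl.get_obs();R=Ro.from_quat(o['eef_rot'],scalar_first=True)
    T=Ro.from_euler('z',yaw,degrees=True)*Ro.from_matrix(np.diag([-1.,1,-1]))
    rv=(R.inv()*T).as_rotvec(); d=np.array([x,y,z])-o['eef_pos']
    print('t',round(o['time_s'],2),'pos',o['eef_pos'].round(4),'rot needed',rv.round(4),'shift before turn',(1e3*R.inv().apply(d)).round(1),'after turn',(1e3*T.inv().apply(d)).round(1))
if __name__=='__main__': go(*map(float,sys.argv[1:]))
E
python3 go.py .566 -.248 .197 6
```

```text
t 0.15 pos [0.2267 0.5279 0.1966] rot needed [-0.0012 -0.0006 -0.5105] shift before turn [-6.18e+02 -5.79e+02  2.00e-01] after turn [-2.563e+02 -8.072e+02 -4.000e-01]
```

Call:
{"fn": "jog_arm", "kwargs": {"series": [[[0,0,0,0,0,-0.128,72],[0,0,0,0,0,-0.128,72],[0,0,0,0,0,-0.128,72],[0,0,0,0,0,-0.128,72],[-15,-47.5,0,0,0,0,72],[-15,-47.5,0,0,0,0,72],[-15,-47.5,0,0,0,0,72],[-15,-47.5,0,0,0,0,72],[-15,-47.5,0,0,0,0,72],[-15,-47.5,0,0,0,0,72]]]}}

```text
time_s: 1.15
eef_pos: [0.3469, 0.2527, 0.1972]
eef_rot: [0.0, -0.053, 0.999, 0.0]
wrist_force: [1.6, -0.6, -0.1]
opening: 0.845
grasp_force: 0.0
```

Call:
{"fn": "jog_arm", "kwargs": {"series": [[[-15,-47.5,0,0,0,0,72],[-15,-47.5,0,0,0,0,72],[-15,-47.5,0,0,0,0,72],[-15,-47.5,0,0,0,0,72],[-15,-47.5,0,0,0,0,72],[-15,-47.5,0,0,0,0,72],[-15,-47.5,0,0,0,0,72],[-15,-47.5,0,0,0,0,72],[-15,-47.5,0,0,0,0,72],[0,0,0,0,0,0,72]]]}}

```text
time_s: 2.15
eef_pos: [0.5275, -0.1619, 0.1966]
eef_rot: [-0.0, -0.051, 0.999, -0.001]
wrist_force: [0.4, 0.8, 0.1]
opening: 0.845
grasp_force: 0.0
```

```bash
python3 - <<'E'
from h import *
c=cam('wrist');cv2.imwrite('pics/w1.png',c['frame']);np.savez('w1.npz',**c)
E
python3 go.py .566 -.248 .08 6
```

```text
t 2.2 pos [ 0.5264 -0.159   0.1964] rot needed [ 0.0005 -0.0012 -0.0025] shift before turn [-30.5 -92.6 116.3] after turn [-30.1 -92.6 116.4]
```

View pics/w1.png

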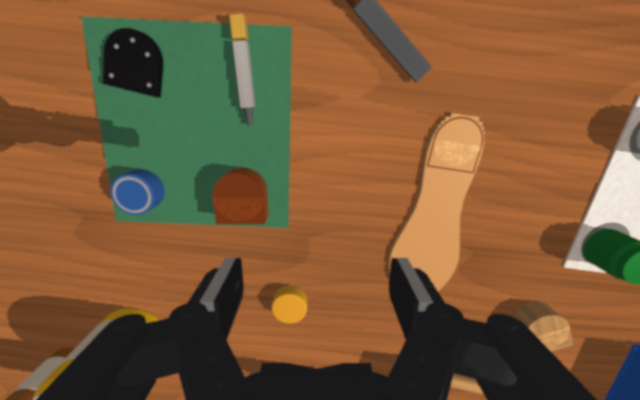

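The wrist view shows everything: heel block (240,196) with its flat face down in the image (towards the toe), tin (135,192), top piece (132,62), punch (243,70), seat (455,145). I'll use it as a second measurement.

```bash
sed -e "s/\['top','side'\]/['w1']/" -e "s/n+'0.npz'/n+'.npz'/" -e 's/(z>.024)/(z>.024)\&(z<.06)/' m.py > mw.py; python3 mw.py
python3 - <<'E'
from h import *
c=dict(np.load('w1.npz'));P=cloud(c)
z=P[...,2]; f=np.zeros((400,640),bool); f[255:300,195:460]=1
m=f&(z>.1); q=P[m]; o=ctrl.get_obs()
# tip of fingers
for s in (slice(195,300),slice(350,460)):
    zz=P[255:330,s].reshape(-1,3); zz=zz[zz[:,2]>.1]; print('fingertip min z',np.percentile(zz[:,2],[0,2,5,50]) if len(zz) else None, 'y',np.percentile(zz[:,1],[2,98]) if len(zz) else None)
E
```

```text
heel 2479 z 0.0336 mean [ 563.6 -246.2] rect [ 562.4 -247.4] [62.4 58.5] 5.5 circ [ 568.7 -246.7]
tin 1570 z 0.0321 mean [ 568.7 -366.5] rect [ 570.2 -368.5] [49.  49.5] 17.5 circ [ 570.4 -368.7]
top 3245 z 0.0136 mean [ 428.7 -367.4] rect [ 426.8 -368.1] [59.7 61.8] 82.0 circ [ 433.4 -369. ]
punch 1499 z 0.0173 mean [ 420.7 -250. ] rect [ 427.  -249.6] [110.1  14.5] 8.6 circ [ 427.1 -250.2]
red none
white none
green 942 z 0.0566 mean [588.4 206.9] rect [589.3 209. ] [48.2 29.2] 10.7 circ [587.8 216.3]
spool none
board 4628 z 0.0039 mean [522.8 209.6] rect [515.5 226.5] [ 84.2 218.4] 87.8 circ [514.7 211.5]
mat 27927 z 0.0036 mean [ 479.9 -302.5] rect [ 496.2 -305.8] [228.1 219.2] 3.3 circ [ 496.  -305.5]
sole 8206 z 0.0069 mean [548.2  -2.6] rect [557.4   2.4] [ 90.  225.1] 82.2 circ [559.    3.2]
 x 444.17114662064745 673.6452745038234
   449 -21.3 21.6 0.2
   477 -31.9 30.4 -0.8
   504 -32.9 28.8 -2.0
   531 -31.6 25.2 -3.2
   559 -33.1 23.8 -4.7
   586 -41.2 29.0 -6.1
   614 -49.8 36.3 -6.7
   641 -22.4 36.2 6.9
   669 14.7 25.9 20.3
fingertip min z [0.23920674 0.24251991 0.24515767 0.26607662] y [-0.20941324 -0.19470757]
fingertip min z [0.23912648 0.24316184 0.24578693 0.2700524 ] y [-0.12813958 -0.11275257]
```

Call:
{"fn": "jog_arm", "kwargs": {"series": [[[-10,-31,0,0,0,0,72],[-10,-31,0,0,0,0,72],[-10,-31,0,0,0,0,72],[0,0,29,0,0,0,72],[0,0,29,0,0,0,72],[0,0,29,0,0,0,72],[0,0,29,0,0,0,72],[0,0,0,0,0,0,72],[0,0,0,0,0,0,72],[0,0,0,0,0,0,72]]]}}

```text
time_s: 3.2
eef_pos: [0.5672, -0.2459, 0.0835]
eef_rot: [0.001, -0.053, 0.999, -0.001]
wrist_force: [-0.0, 0.3, 0.2]
opening: 0.841
grasp_force: 0.0
```

```bash
python3 go.py .566 -.248 .013 6
```

```text
t 3.2 pos [ 0.5672 -0.2459  0.0835] rot needed [-0.002   0.0024  0.0021] shift before turn [ 1.6 -1.9 70.5] after turn [ 1.4 -2.  70.5]
```

Call:
{"fn": "jog_arm", "kwargs": {"series": [[[-5.7,-1.3,20,0,0,0,72],[0,0,20,0,0,0,72],[0,0,20,0,0,0,72],[0,0,12,0,0,0,72],[0,0,7.5,0,0,0,72],[0,0,0,0,0,0,72],[0,0,0,0,0,0,50],[0,0,0,0,0,0,50],[0,0,0,0,0,0,50],[0,0,0,0,0,0,50]]]}}

```text
time_s: 4.2
eef_pos: [0.5721, -0.2466, 0.0024]
eef_rot: [0.0, -0.053, 0.999, -0.0]
wrist_force: [0.6, -0.4, -0.5]
opening: 0.586
grasp_force: 0.0
```

Call:
{"fn": "jog_arm", "kwargs": {"series": [[[0,0,0,0,0,0,50],[0,0,-20,0,0,0,50],[0,0,-30,0,0,0,50],[0,0,-30,0,0,0,50],[0,0,-20,0,0,0,50],[0,0,0,0,0,0.074,50],[0,0,0,0,0,0.074,50],[0,0,0,0,0,0,50],[0,0,0,0,0,0,50],[0,0,0,0,0,0,50]]]}}

```text
time_s: 5.2
eef_pos: [0.5716, -0.2462, 0.1015]
eef_rot: [-0.0, 0.02, 1.0, 0.0]
wrist_force: [-0.3, -0.7, -0.5]
opening: 0.582
grasp_force: 0.0
```

```bash
python3 - <<'E'
from h import *
c=cam('wrist');cv2.imwrite('pics/w2.png',c['frame']);np.savez('w2.npz',**c)
E
python3 go.py .487 -.0018 .08 -2.5
```

```text
t 5.25 pos [ 0.5716 -0.2462  0.1015] rot needed [ 0.0002 -0.0003  0.0029] shift before turn [ 94.5 240.8  21.6] after turn [ 95.2 240.5  21.5]
```

View pics/w2.png

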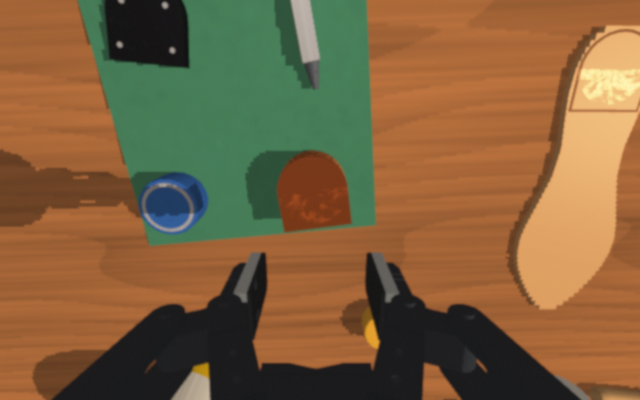

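```bash
sed "s/'w1'/'w2'/" mw.py > mw2.py; python3 mw2.py | head -4; python3 - <<'E'
from h import *
from scipy.spatial.transform import Rotation as Ro
c=dict(np.load('w2.npz'));P=cloud(c);print(c['xyz'],c['rotation'])
for s in (slice(200,275),slice(360,420)):
    a=P[250:285,s];g=c['frame'][250:285,s].max(-1)
    m=(a[...,2]>.03)&(a[...,2]<.25); q=a[m]; i=np.argsort(q[:,2])[:30]; print(q[i].mean(0), q[:,1].min(),q[:,1].max(),q[:,0].min(),q[:,0].max(),q[:,2].min())
# project the TCP
R=Ro.from_quat(c['rotation'],scalar_first=True).as_matrix()
o=ctrl.get_obs()
for dz in (0,.02,.05,.1):
    p=(o['eef_pos']+[0,0,dz]-c['xyz'])@R; print(dz,p, p[0]/p[2]*c['fx']+c['cx'],p[1]/p[2]*c['fy']+c['cy'])
E
```

```text
heel 4675 z 0.0337 mean [ 563.3 -247.1] rect [ 562.2 -247.5] [62.6 58.2] 5.7 circ [ 568.4 -247.6]
tin 2825 z 0.0321 mean [ 568.5 -367. ] rect [ 570.1 -368.8] [49.3 49.4] 74.0 circ [ 569.9 -369.1]
top 5019 z 0.0136 mean [ 435.6 -367.9] rect [ 434.2 -369. ] [60.1 46.4] 82.0 circ [ 436.5 -369. ]
punch 1495 z 0.0173 mean [ 446.4 -246.9] rect [ 454.3 -245.7] [71. 14.] 8.7 circ [ 454.9 -249.6]
[ 0.48955011 -0.24170822  0.27874404] [0.11460435 0.71161607 0.68426409 0.11068449]
[ 0.56831187 -0.26985653  0.14089294] -0.2832743278858409 -0.26922700447346637 0.5573277992052219 0.5761063545356617 0.1388868220621342
[ 0.57053498 -0.21989595  0.1407253 ] -0.22025725558631676 -0.20605382437612646 0.5595239157968641 0.5786434084735852 0.1392184684255004
0 [-0.00144124  0.02226366  0.19406802] 313.47635358067333 238.97381302007932
0.02 [-0.00142743  0.02855533  0.17508343] 313.2498222079334 254.0597869199358
0.05 [-0.00140672  0.03799283  0.14660654] 312.8000213859822 284.0145052356228
0.1 [-0.0013722   0.053722    0.09914506] 311.476158670994 372.1778272679977
```

The depth image puts the fingertips about 38 mm above the reported TCP at this opening. That explains the miss: the tips closed just above the block and the heel has not moved. I'll go lower in steps and watch the force.

Call:
{"fn": "jog_arm", "kwargs": {"series": [[[0,0,0,0,0,-0.072,72],[0,0,0,0,0,-0.072,72],[-1.3,-0.7,30,0,0,0,72],[0,0,30,0,0,0,72],[0,0,20,0,0,0,72],[0,0,15,0,0,0,72],[0,0,10,0,0,0,72],[0,0,10,0,0,0,72],[0,0,0,0,0,0,72],[0,0,0,0,0,0,72]]]}}

```text
time_s: 6.25
eef_pos: [0.5735, -0.2471, -0.0127]
eef_rot: [0.0, -0.051, 0.999, -0.0]
wrist_force: [0.8, -0.2, 0.0]
opening: 0.847
grasp_force: 0.0
```

```bash
cat > tips.py <<'E'
from h import *
def tips(c):
    P=cloud(c);o=ctrl.get_obs()
    f=c['frame'];out=[]
    for s in (slice(180,290),slice(345,450)):
        a=P[225:300,s];z=c['z_map'][225:300,s];q=a[(z>.1)&(z<.15)]
        out.append(np.percentile(q[:,2],[1,5,50]).round(4) if len(q) else None)
    print('tcp',o['eef_pos'].round(4),'tips z',out,'F',o['wrist_force'].round(1),'open',o['opening']*85.4,'grip',o['grasp_force'])
if __name__=='__main__':
    import sys
    c=cam('wrist');tips(c);cv2.imwrite(f'pics/{sys.argv[1]}.png',c['frame']);np.savez(sys.argv[1]+'.npz',**c)
E
python3 tips.py w3
```

```text
tcp [ 0.5738 -0.2473 -0.0123] tips z [array([0.0324, 0.0329, 0.0343]), array([0.0324, 0.0329, 0.0345])] F [ 0.2  0.7 -0.3] open 71.99268512950975 grip 0.0
```

View pics/w3.png

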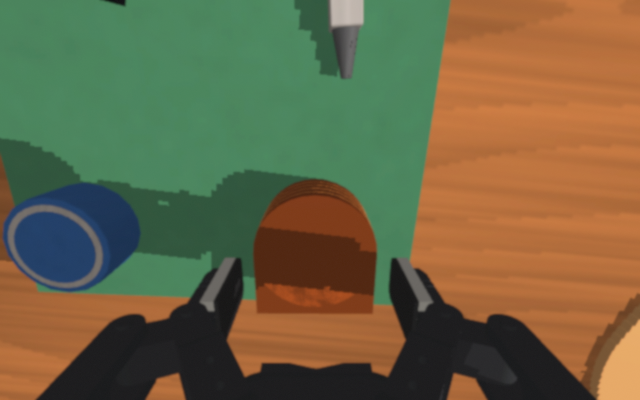

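The heel block (315,255) is centred between the open fingers, which are level with its top edge. The TCP already reads -12 mm with no contact force, so the offset is real. Descending 20 mm more and closing.

Call:
{"fn": "jog_arm", "kwargs": {"series": [[[0,0,8,0,0,0,72],[0,0,7,0,0,0,72],[0,0,5,0,0,0,72],[0,0,0,0,0,0,72],[0,0,0,0,0,0,45],[0,0,0,0,0,0,45],[0,0,0,0,0,0,45],[0,0,0,0,0,0,45],[0,0,0,0,0,0,45],[0,0,0,0,0,0,45]]]}}

```text
time_s: 7.3
eef_pos: [0.5731, -0.2469, -0.0331]
eef_rot: [0.0, -0.051, 0.999, -0.0]
wrist_force: [-0.2, 0.4, 0.5]
opening: 0.673
grasp_force: 65.0
```

Call:
{"fn": "jog_arm", "kwargs": {"series": [[[0,0,-15,0,0,0,45],[0,0,-25,0,0,0,45],[0,0,-30,0,0,0,45],[0,0,-30,0,0,0,45],[0,0,0,0,0,0.07,45],[0,0,0,0,0,0.07,45],[13,32,0,0,0,0,45],[13,32,0,0,0,0,45],[13,32,0,0,0,0,45],[13,32,0,0,0,0,45]]]}}

```text
time_s: 8.3
eef_pos: [0.5256, -0.116, 0.0678]
eef_rot: [0.0, 0.019, 1.0, -0.0]
wrist_force: [0.9, 0.0, -1.1]
opening: 0.669
grasp_force: 65.0
```

Call:
{"fn": "jog_arm", "kwargs": {"series": [[[13,32,0,0,0,0,45],[13,32,0,0,0,0,45],[10,24,0,0,0,0,45],[0,0,0,0,0,0,45],[0,0,0,0,0,0,45],[0,0,0,0,0,0,45],[0,0,0,0,0,0,45],[0,0,0,0,0,0,45],[0,0,0,0,0,0,45],[0,0,0,0,0,0,45]]]}}

```text
time_s: 9.3
eef_pos: [0.4933, -0.028, 0.0667]
eef_rot: [-0.0, 0.019, 1.0, 0.0]
wrist_force: [0.7, -0.5, -0.4]
opening: 0.671
grasp_force: 65.0
```

```bash
python3 tips.py w4; python3 go.py .4881 -.0019 -.029 -2.5
```

```text
tcp [ 0.4933 -0.0279  0.0667] tips z [array([0.1139, 0.1216, 0.1335]), array([0.1136, 0.1211, 0.1335])] F [-0.1 -0.1 -1.1] open 57.042193815062205 grip 64.99941911548376
t 9.35 pos [ 0.4933 -0.0279  0.0667] rot needed [ 0.     -0.0002  0.0054] shift before turn [ 6.2 25.8 95.7] after turn [ 6.3 25.8 95.7]
```

View pics/w4.png

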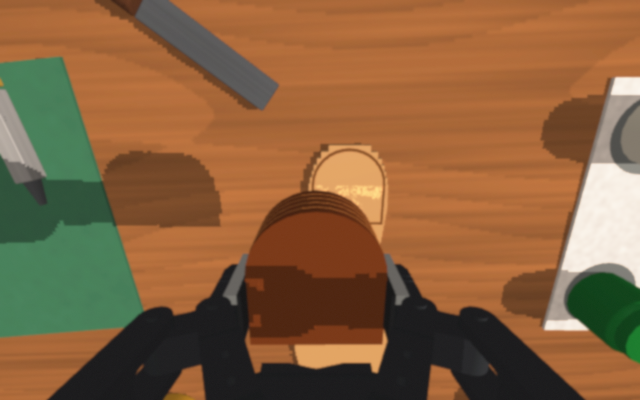

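```bash
python3 - <<'E'
from h import *
for n in ['w1','w4']:
    c=dict(np.load(n+'.npz'));P=cloud(c);f=c['frame'];V=f[...,2].astype(np.float32)
    # ray-plane z=.006
    from scipy.spatial.transform import Rotation as Ro
    R=Ro.from_quat(c['rotation'],scalar_first=True).as_matrix();v,u=np.mgrid[:400,:640]
    d=np.stack([(u-c['cx'])/c['fx'],(v-c['cy'])/c['fy'],np.ones_like(u)],-1)@R.T
    G=c['xyz']+d*((.006-c['xyz'][2])/d[...,2])[...,None]
    low=(P[...,2]<.015)&(P[...,2]>.003)
    bh=cv2.morphologyEx(V,cv2.MORPH_BLACKHAT,np.ones((7,7)))
    print(n)
    for xs in (.46,.465,.47,.475,.48,.485,.49,.495,.50):
        m=low&(abs(G[...,0]-xs)<.003)&(abs(G[...,1])<.045)
        # profile
        yy=G[m][:,1];bb=bh[m]
        L=(yy>.01);Rr=yy<-.01
        def pk(s): 
            if s.sum()<5:return None
            w=np.maximum(bb[s]-12,0); return (round(1e3*(w*yy[s]).sum()/max(w.sum(),1e-6),1),int(w.max())) 
        print(xs,pk(L&(yy<.036)),pk(Rr&(yy>-.036)))
    for ys in (-.02,-.012,0.0,.012,.02):
        m=low&(abs(G[...,1]-ys)<.003)&(G[...,0]<.53)&(G[...,0]>.43);w=np.maximum(bh[m]-12,0);x=G[m][:,0]
        for lo,hi in((.44,.475),(.49,.53)):
            s=(x>lo)&(x<hi); 
            if s.sum()>4: print('  y',ys,lo,round(1e3*(w[s]*x[s]).sum()/max(w[s].sum(),1e-6),1),int(w[s].max()))
c=dict(np.load('w4.npz'));P=cloud(c);f=c['frame'].astype(int)
m=(P[...,2]>.115)&(P[...,2]<.15)&(f[...,2]-f[...,0]>30)&(np.mgrid[:400,:640][0]>150);q=P[m];print(len(q),np.median(q[:,2]),1e3*q[:,:2].min(0),1e3*q[:,:2].max(0))
t=q[abs(q[:,2]-np.median(q[:,2]))<.004];print(cv2.minAreaRect((t[:,:2]*1e3).astype(np.float32)),np.median(t[:,2]))
E
```

```text
w1
0.46 (np.float64(22.5), 19) (np.float64(-25.6), 29)
0.465 (np.float64(25.0), 3) (np.float64(-28.7), 19)
0.47 (np.float64(0.0), 0) (np.float64(-31.5), 30)
0.475 (np.float64(0.0), 0) (np.float64(-32.6), 25)
0.48 (np.float64(0.0), 0) (np.float64(-32.3), 19)
0.485 (np.float64(27.9), 11) (np.float64(-31.7), 34)
0.49 (np.float64(27.8), 13) (np.float64(-30.8), 22)
0.495 (np.float64(27.6), 12) (np.float64(-31.8), 29)
0.5 (np.float64(27.5), 10) (np.float64(-32.3), 29)
  y -0.02 0.44 454.2 33
  y -0.02 0.49 506.5 35
  y -0.012 0.44 450.1 43
  y -0.012 0.49 506.8 34
  y 0.0 0.44 447.6 23
  y 0.0 0.49 507.5 35
  y 0.012 0.44 450.3 39
  y 0.012 0.49 507.9 35
  y 0.02 0.44 455.4 33
  y 0.02 0.49 508.3 35
w4
0.46 (np.float64(22.3), 57) (np.float64(-23.2), 55)
0.465 (np.float64(24.9), 52) (np.float64(-26.1), 37)
0.47 (np.float64(26.9), 39) (np.float64(-27.9), 33)
0.475 (np.float64(27.5), 38) (np.float64(-28.6), 40)
0.48 (np.float64(27.6), 45) (np.float64(-28.6), 41)
0.485 (np.float64(27.3), 47) None
0.49 (np.float64(27.0), 47) None
0.495 (np.float64(26.8), 48) None
0.5 (np.float64(26.6), 46) None
  y -0.02 0.44 456.0 61
  y -0.012 0.44 450.5 64
  y 0.0 0.44 448.0 53
  y 0.012 0.44 451.1 63
  y 0.012 0.49 0.0 0
  y 0.02 0.44 457.1 60
  y 0.02 0.49 508.9 47
18294 0.13344013108420472 [450.6443576  -77.60998656] [514.39360509  24.74249419]
((490.27862548828125, -27.485321044921875), (72.794921875, 72.40940856933594), 37.91859436035156) 0.13348814358546762
```

Call:
{"fn": "jog_arm", "kwargs": {"series": [[[6.3,26.6,0,0,0,0.003,45],[0,0,25,0,0,0,45],[0,0,25,0,0,0,45],[0,0,20,0,0,0,45],[0,0,12,0,0,0,45],[0,0,6,0,0,0,45],[0,0,0,0,0,0,45],[0,0,0,0,0,0,45],[0,0,0,0,0,0,45],[0,0,0,0,0,0,45]]]}}

```text
time_s: 10.35
eef_pos: [0.4888, -0.0011, -0.0204]
eef_rot: [0.001, 0.02, 1.0, -0.0]
wrist_force: [-0.0, -0.9, -1.8]
opening: 0.67
grasp_force: 65.1
```

```bash
python3 go.py .4883 -.001 -.0295 -2.5; python3 tips.py w5
```

```text
t 10.35 pos [ 0.4888 -0.0011 -0.0204] rot needed [-0.0003  0.0016  0.0029] shift before turn [0.5 0.  9.1] after turn [0.5 0.  9.1]
tcp [ 0.4886 -0.001  -0.0205] tips z [array([0.0271, 0.0346, 0.0464]), array([0.0265, 0.0343, 0.0464])] F [-0.3  0.6 -1.1] open 56.9231610231996 grip 65.0648621097207
```

Call:
{"fn": "jog_arm", "kwargs": {"series": [[[0,0,4,0,0,0,45],[0,0,3,0,0,0,45],[0,0,2,0,0,0,45],[0,0,0.5,0,0,0,45],[0,0,0,0,0,0,45],[0,0,0,0,0,0,72],[0,0,0,0,0,0,72],[0,0,0,0,0,0,72],[0,0,0,0,0,0,72],[0,0,0,0,0,0,72]]]}}

```text
time_s: 11.4
eef_pos: [0.488, -0.0009, -0.0308]
eef_rot: [-0.0, 0.02, 1.0, 0.0]
wrist_force: [-0.6, 0.3, 0.4]
opening: 0.841
grasp_force: 0.0
```

Call:
{"fn": "jog_arm", "kwargs": {"series": [[[0,0,-15,0,0,0,72],[0,0,-30,0,0,0,72],[0,0,-40,0,0,0,72],[0,0,-45,0,0,0,72],[0,0,0,0,0,0.045,72],[0,0,0,0,0,0.045,72],[0,0,0,0,0,0,72],[0,0,0,0,0,0,72],[0,0,0,0,0,0,72],[0,0,0,0,0,0,72]]]}}

```text
time_s: 12.4
eef_pos: [0.4878, -0.0008, 0.0989]
eef_rot: [-0.0, 0.065, 0.998, 0.0]
wrist_force: [-0.8, -0.1, 0.8]
opening: 0.843
grasp_force: 0.0
```

```bash
python3 tips.py w6; python3 go.py .438 -.3696 .06 -8.2; python3 - <<'E'
from h import *
for n in ['w6','w1']:
    c=dict(np.load(n+'.npz'));P=cloud(c);x,y,z=P[...,0],P[...,1],P[...,2]
    m=((abs(x-.48)<.06)&(abs(y)<.06)&(z>.026)&(z<.045)); q=P[m]
    if len(q)>50:print(n,'heel',cv2.minAreaRect((q[:,:2]*1e3).astype(np.float32)),np.median(q[:,2]))
    m=(x>.38)&(x<.48)&(y>-.42)&(y<-.32)&(z>.009)&(z<.03);q=P[m]
    if len(q)>50:print(n,'top',cv2.minAreaRect((q[:,:2]*1e3).astype(np.float32)),np.median(q[:,2]))
E
```

```text
tcp [ 0.4878 -0.0008  0.099 ] tips z [array([0.1448, 0.1473, 0.1613]), array([0.145 , 0.1473, 0.1613])] F [0.6 0.5 1. ] open 72.20790169276202 grip 0.0
t 12.45 pos [ 0.4878 -0.0008  0.099 ] rot needed [ 0.0001 -0.0007  0.0127] shift before turn [   1.4 -372.1   38.9] after turn [  -3.3 -372.1   39. ]
w6 heel ((477.09619140625, 0.7231941223144531), (58.03071212768555, 62.875732421875), 88.10379028320312) 0.03665367116236391
w1 top ((426.75555419921875, -368.0585021972656), (59.736019134521484, 61.796546936035156), 81.97412109375) 0.013569083533938542
```

View pics/w6.png

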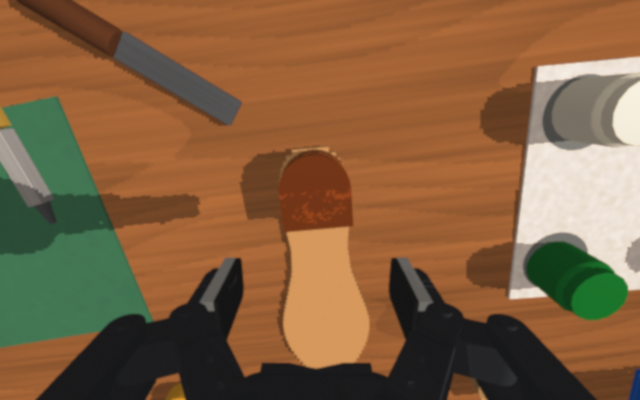

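The heel block (316,192) sits on the seat, flat face to the toe, within about 2 mm and 1 deg. Next is the top piece.

Call:
{"fn": "jog_arm", "kwargs": {"series": [[[0,0,0,0,0,0.0127,68],[-0.4,-46.5,0,0,0,0,68],[-0.4,-46.5,0,0,0,0,68],[-0.4,-46.5,0,0,0,0,68],[-0.4,-46.5,0,0,0,0,68],[-0.4,-46.5,0,0,0,0,68],[-0.4,-46.5,0,0,0,0,68],[-0.4,-46.5,0,0,0,0,68],[-0.4,-46.5,0,0,0,0,68],[0,0,0,0,0,0,68]]]}}

```text
time_s: 13.45
eef_pos: [0.437, -0.3755, 0.0997]
eef_rot: [0.001, 0.074, 0.997, -0.002]
wrist_force: [0.8, 0.4, -0.0]
opening: 0.795
grasp_force: 0.0
```

```bash
python3 go.py .4379 -.3698 -.02 -8.2
```

```text
t 13.45 pos [ 0.437  -0.3755  0.0997] rot needed [-0.0031  0.0014 -0.0059] shift before turn [1.000e-01 6.200e+00 1.197e+02] after turn [-1.000e-01  5.800e+00  1.197e+02]
```

Call:
{"fn": "jog_arm", "kwargs": {"series": [[[0,4,20,0,0,0,68],[0,0,30,0,0,0,68],[0,0,30,0,0,0,68],[0,0,20,0,0,0,68],[0,0,12,0,0,0,68],[0,0,6,0,0,0,68],[0,0,0,0,0,0,68],[0,0,0,0,0,0,68],[0,0,0,0,0,0,68],[0,0,0,0,0,0,68]]]}}

```text
time_s: 14.45
eef_pos: [0.4391, -0.3662, -0.0177]
eef_rot: [0.001, 0.072, 0.997, -0.001]
wrist_force: [-0.4, 0.3, 0.3]
opening: 0.795
grasp_force: 0.0
```

```bash
python3 go.py .4379 -.3698 -.035 -8.2; python3 tips.py w7; python3 - <<'E'
from h import *
c=dict(np.load('w7.npz'));P=cloud(c)
for r in (240,246,250,252,254,256,258,260,264,270,280): print(r,[tuple((1e3*P[r,u]).round(0)) for u in (225,235,240,395,400,410)])
E
```

```text
t 14.45 pos [ 0.4391 -0.3662 -0.0177] rot needed [-0.0013  0.0014 -0.0004] shift before turn [ 0.7 -3.7 17.3] after turn [ 0.7 -3.7 17.3]
tcp [ 0.439  -0.366  -0.0179] tips z [array([0.0279, 0.0303, 0.0444]), array([0.0283, 0.0304, 0.0443])] F [ 0.3  0.4 -0.4] open 67.95752110626269 grip 0.0
240 [(np.float64(423.0), np.float64(-413.0), np.float64(3.0)), (np.float64(424.0), np.float64(-407.0), np.float64(4.0)), (np.float64(424.0), np.float64(-404.0), np.float64(5.0)), (np.float64(436.0), np.float64(-321.0), np.float64(4.0)), (np.float64(436.0), np.float64(-318.0), np.float64(4.0)), (np.float64(437.0), np.float64(-312.0), np.float64(3.0))]
246 [(np.float64(426.0), np.float64(-413.0), np.float64(4.0)), (np.float64(427.0), np.float64(-408.0), np.float64(4.0)), (np.float64(428.0), np.float64(-406.0), np.float64(3.0)), (np.float64(440.0), np.float64(-321.0), np.float64(4.0)), (np.float64(440.0), np.float64(-318.0), np.float64(4.0)), (np.float64(441.0), np.float64(-312.0), np.float64(3.0))]
250 [(np.float64(429.0), np.float64(-414.0), np.float64(4.0)), (np.float64(430.0), np.float64(-409.0)
[... 2399 characters left out ...]
421.0), np.float64(-402.0), np.float64(41.0)), (np.float64(422.0), np.float64(-398.0), np.float64(40.0)), (np.float64(425.0), np.float64(-397.0), np.float64(36.0)), (np.float64(432.0), np.float64(-329.0), np.float64(41.0)), (np.float64(433.0), np.float64(-327.0), np.float64(40.0)), (np.float64(437.0), np.float64(-321.0), np.float64(34.0))]
280 [(np.float64(422.0), np.float64(-400.0), np.float64(48.0)), (np.float64(425.0), np.float64(-397.0), np.float64(44.0)), (np.float64(429.0), np.float64(-398.0), np.float64(37.0)), (np.float64(435.0), np.float64(-330.0), np.float64(43.0)), (np.float64(432.0), np.float64(-329.0), np.float64(47.0)), (np.float64(433.0), np.float64(-325.0), np.float64(48.0))]
```

View pics/w7.png

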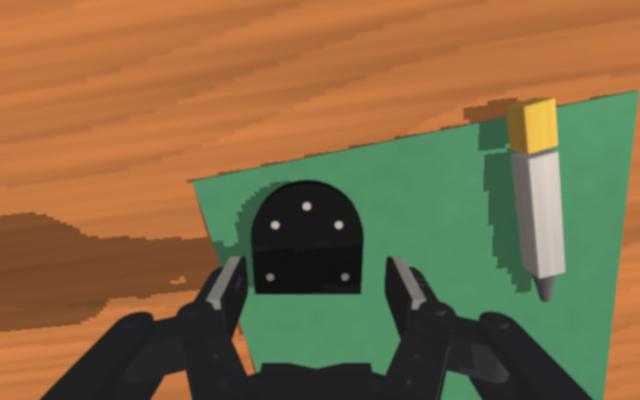

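The fingers straddle the top piece (307,237), tips about 28 mm up. I'll shift 3.7 mm sideways, go down 22 mm and close.

Call:
{"fn": "jog_arm", "kwargs": {"series": [[[0.7,-3.7,5,0,0,0,66],[0,0,6,0,0,0,66],[0,0,5,0,0,0,66],[0,0,4,0,0,0,66],[0,0,2,0,0,0,66],[0,0,0,0,0,0,66],[0,0,0,0,0,0,66],[0,0,0,0,0,0,66],[0,0,0,0,0,0,66],[0,0,0,0,0,0,66]]]}}

```text
time_s: 15.5
eef_pos: [0.437, -0.3689, -0.0377]
eef_rot: [-0.001, 0.071, 0.997, 0.0]
wrist_force: [-11.7, 10.2, 34.6]
opening: 0.778
grasp_force: 17.0
```

```bash
python3 go.py .4379 -.3698 -.040 -8.2; cat > tip2.py <<'E'
from h import *
import sys
c=cam('wrist');np.savez(sys.argv[1]+'.npz',**c);P=cloud(c);z=c['z_map'];o=ctrl.get_obs()
print([P[245:275,s][(z[245:275,s]<.155)][:,2].min().round(4) for s in(slice(200,300),slice(340,440))],o['eef_pos'].round(4),o['wrist_force'].round(1),o['opening']*85.4)
E
python3 tip2.py w8
```

```text
t 15.5 pos [ 0.437  -0.3689 -0.0377] rot needed [ 0.0007 -0.0018  0.0001] shift before turn [-1.  -0.8  2.3] after turn [-1.  -0.8  2.3]
[np.float64(0.0), np.float64(0.002)] [ 0.437  -0.3689 -0.0377] [-11.2  10.1  33.1] 66.25668199632246
```

The tips are touching the mat at 33 N. I'll back off 2 mm and close.

Call:
{"fn": "jog_arm", "kwargs": {"series": [[[-0.5,-0.8,-2.5,0,0,0,66],[0,0,0,0,0,0,62],[0,0,0,0,0,0,59],[0,0,-0.5,0,0,0,56],[0,0,0,0,0,0,52],[0,0,0,0,0,0,45],[0,0,0,0,0,0,45],[0,0,0,0,0,0,45],[0,0,0,0,0,0,45],[0,0,0,0,0,0,45]]]}}

```text
time_s: 16.55
eef_pos: [0.439, -0.3714, -0.0352]
eef_rot: [0.001, 0.072, 0.997, -0.001]
wrist_force: [-3.2, 3.3, 21.8]
opening: 0.659
grasp_force: 65.9
```

Call:
{"fn": "jog_arm", "kwargs": {"series": [[[0,0,-10,0,0,0,45],[0,0,-25,0,0,0,45],[0,0,-35,0,0,0,45],[0,0,-40,0,0,0,45],[0,0,-25,0,0,0,45],[0,0,0,0,0,-0.05,45],[0,0,0,0,0,-0.05,45],[0,0,0,0,0,0,45],[0,0,0,0,0,0,45],[0,0,0,0,0,0,45]]]}}

```text
time_s: 17.55
eef_pos: [0.4375, -0.3697, 0.0967]
eef_rot: [-0.0, 0.022, 1.0, 0.0]
wrist_force: [-0.4, 0.2, -1.1]
opening: 0.66
grasp_force: 64.2
```

```bash
python3 tips.py w9; python3 - <<'E'
from h import *
c=dict(np.load('w9.npz'));P=cloud(c);z=P[...,2];V=c['frame'].max(-1)
v,u=np.mgrid[:400,:640]
m=(z>.09)&(v<330)&(u>245)&(u<390)
q=P[m];A=np.c_[q[:,:2],np.ones(len(q))]
s,*_=np.linalg.lstsq(A,q[:,2],rcond=None);r=q[:,2]-A@s;k=abs(r)<.004
s,*_=np.linalg.lstsq(A[k],q[k,2],rcond=None);print('plane',s,np.median(q[:,2]),len(q))
t=q[k];print(cv2.minAreaRect((t[:,:2]*1e3).astype(np.float32)),1e3*t.min(0),1e3*t.max(0))
E
python3 go.py .488 .0005 .1 -2.2
```

```text
tcp [ 0.4376 -0.3698  0.0968] tips z [array([0.1429, 0.1445, 0.1459]), array([0.1427, 0.1447, 0.146 ])] F [-0.  -0.1 -1.2] open 56.64522618412203 grip 64.1817064024508
plane [-0.01963446  0.01035862  0.15795877] 0.14557437047019284 15630
((433.7044372558594, -368.5455322265625), (66.1163330078125, 46.02238464355469), 81.49185943603516) [ 407.45701164 -400.51563419  142.93190285] [ 457.43537755 -334.03440777  152.64803551]
t 17.6 pos [ 0.4376 -0.3698  0.0968] rot needed [ 0.0006 -0.0005 -0.0059] shift before turn [-34.  372.1  -3. ] after turn [-36.2 371.9  -3.2]
```

View pics/w9.png

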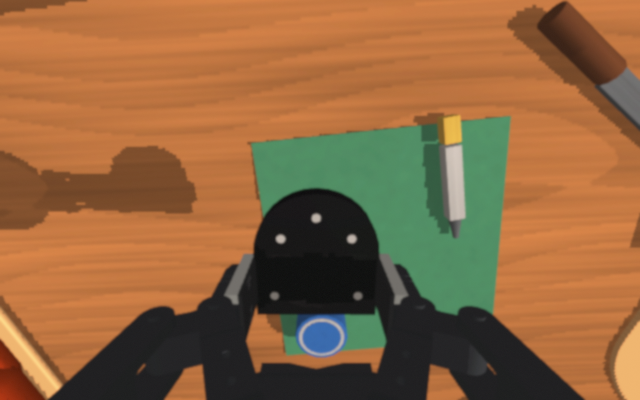

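```bash
python3 - <<'E'
from h import *
c=dict(np.load('w9.npz'));P=cloud(c)
for r in (186,190,194,200,220,250,280,300,308,312,314,316,320): print(r,(1e3*P[r,316]).round(1),c['frame'][r,316])
for u in (248,252,256,260,370,374,378,382): print(u,(1e3*P[265,u]).round(1),c['frame'][265,u])
E
```

```text
186 [ 428.7 -367.6    3.9] [ 94 133  74]
190 [ 393.6 -366.3  140.3] [17 18 16]
194 [ 394.2 -366.4  144.5] [21 21 23]
200 [ 396.6 -366.5  145.3] [26 26 26]
220 [ 405.8 -366.9  145.6] [165 175 186]
250 [ 420.7 -367.5  145.2] [24 23 24]
280 [ 435.5 -368.2  146.7] [17 18 17]
300 [ 447.  -368.7  145.9] [15 16 16]
308 [ 451.9 -368.9  145.4] [23 24 24]
312 [ 454.4 -369.   145.2] [26 24 25]
314 [ 456.3 -369.1  144.3] [78 49 31]
316 [ 546.  -372.7   31.7] [150  92  51]
320 [ 550.5 -372.9   31.7] [170 169 174]
248 [ 423.9 -398.   150.8] [ 97 101 104]
252 [ 423.8 -396.1  151.1] [28 29 30]
256 [ 427.3 -395.8  145. ] [19 19 20]
260 [ 427.  -393.8  145.7] [17 17 17]
370 [ 429.3 -342.8  145.6] [17 17 18]
374 [ 428.9 -341.1  146.3] [17 17 17]
378 [ 426.8 -340.   150.2] [26 26 27]
382 [ 427.1 -338.2  149.8] [65 67 69]
```

Call:
{"fn": "jog_arm", "kwargs": {"series": [[[-4.5,46.4,0,0,0,0,45],[-4.5,46.4,0,0,0,0,45],[-4.5,46.4,0,0,0,0,45],[-4.5,46.4,0,0,0,0,45],[-4.5,46.4,0,0,0,0,45],[-4.5,46.4,0,0,0,0,45],[-4.5,46.4,0,0,0,0,45],[-4.5,46.4,0,0,0,0,45],[0,0,0,0,0,0,45],[0,0,0,0,0,0,45]]]}}

```text
time_s: 18.6
eef_pos: [0.4898, 0.0003, 0.0972]
eef_rot: [-0.0, 0.02, 1.0, -0.0]
wrist_force: [0.0, -0.3, -0.5]
opening: 0.656
grasp_force: 64.2
```

```bash
python3 go.py .4898 -.0006 .01 -2.4
```

```text
t 18.6 pos [4.898e-01 3.000e-04 9.720e-02] rot needed [-0.0003 -0.0002  0.0012] shift before turn [-0.1 -0.8 87.2] after turn [-0.  -0.9 87.2]
```

Call:
{"fn": "jog_arm", "kwargs": {"series": [[[0,-0.8,20,0,0,0,45],[0,0,30,0,0,0,45],[0,0,20,0,0,0,45],[0,0,12,0,0,0,45],[0,0,4,0,0,0,45],[0,0,0,0,0,0,45],[0,0,0,0,0,0,45],[0,0,0,0,0,0,45],[0,0,0,0,0,0,45],[0,0,0,0,0,0,45]]]}}

```text
time_s: 19.6
eef_pos: [0.4902, -0.0015, 0.0118]
eef_rot: [0.0, 0.022, 1.0, -0.0]
wrist_force: [0.0, 0.4, -0.2]
opening: 0.658
grasp_force: 64.2
```

```bash
python3 go.py .4898 -.0006 -.0025 -2.4; python3 - <<'E'
from h import *
c=cam('wrist');P=cloud(c);print((1e3*P[250,316]).round(1))
b=P[:,316];k=(b[:,2]>.05)&(b[:,2]<.07);print('top x range',b[k][:,0].min(),b[k][:,0].max())
E
```

```text
t 19.6 pos [ 0.4902 -0.0015  0.0118] rot needed [-0.0002  0.001  -0.0014] shift before turn [ 0.5  0.9 14.3] after turn [ 0.4  0.9 14.3]
[473.1   0.7  60.7]
top x range 0.4461953683031853 0.5081153343234951
```

Call:
{"fn": "jog_arm", "kwargs": {"series": [[[0,0.5,6,0,0,0,45],[0,0,4,0,0,0,45],[0,0,2.5,0,0,0,45],[0,0,1.5,0,0,0,45],[0,0,0,0,0,0,45],[0,0,0,0,0,0,72],[0,0,0,0,0,0,72],[0,0,0,0,0,0,72],[0,0,0,0,0,0,72],[0,0,0,0,0,0,72]]]}}

```text
time_s: 20.65
eef_pos: [0.4898, -0.001, -0.0028]
eef_rot: [-0.0, 0.022, 1.0, 0.0]
wrist_force: [-0.4, -0.6, 1.1]
opening: 0.841
grasp_force: 0.0
```

Call:
{"fn": "jog_arm", "kwargs": {"series": [[[0,0,-15,0,0,0,72],[0,0,-30,0,0,0,72],[0,0,-40,0,0,0,72],[0,0,-25,0,0,0,66],[0,0,0,0,0,0,66],[0,0,0,0,0,0,66],[0,0,0,0,0,0,66],[0,0,0,0,0,0,66],[0,0,0,0,0,0,66],[0,0,0,0,0,0,66]]]}}

```text
time_s: 21.65
eef_pos: [0.4893, -0.0009, 0.1066]
eef_rot: [-0.001, 0.022, 1.0, 0.0]
wrist_force: [-0.1, -0.4, -1.0]
opening: 0.769
grasp_force: 0.0
```

```bash
python3 tips.py w10; python3 go.py .4276 -.25 .06 8.8; python3 - <<'E'
from h import *
c=dict(np.load('w10.npz'));P=cloud(c);x,y,z=P[...,0],P[...,1],P[...,2]
for lo,hi in((.041,.055),(.02,.055)):
    q=P[(abs(x-.48)<.06)&(abs(y)<.06)&(z>lo)&(z<hi)];print('top',cv2.minAreaRect((q[:,:2]*1e3).astype(np.float32)),np.median(q[:,2]))
q=P[(abs(x-.43)<.09)&(abs(y+.25)<.05)&(z>.009)&(z<.03)]
if len(q):print('punch',cv2.minAreaRect((q[:,:2]*1e3).astype(np.float32)),np.median(q[:,2]))
E
```

```text
tcp [ 0.4895 -0.0009  0.1068] tips z [array([0.1514, 0.1541, 0.1685]), array([0.1515, 0.1543, 0.1685])] F [ 0.7 -0.6  0.1] open 66.11461853051426 grip 0.0
t 21.7 pos [ 0.4895 -0.0009  0.1068] rot needed [ 0.0003 -0.001  -0.1971] shift before turn [  51.  -251.5   46.8] after turn [  99.3 -236.7   46.8]
top ((476.855224609375, 0.8330917358398438), (58.072479248046875, 61.94498825073242), 87.41832733154297) 0.046648649224203254
top ((476.7632141113281, 0.8372402191162109), (58.072479248046875, 62.12919998168945), 87.41832733154297) 0.04660973282874539
punch ((427.25872802734375, -248.66592407226562), (108.99050903320312, 17.300947189331055), 6.691048622131348) 0.01661683648715309
```

View pics/w10.png

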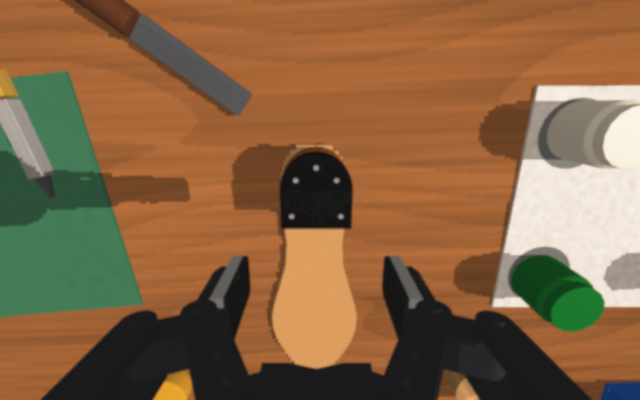

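Top piece sits squarely on the heel (316,190). Next, the punch.

Call:
{"fn": "jog_arm", "kwargs": {"series": [[[0,0,0,0,0,-0.0985,40],[0,0,0,0,0,-0.0985,40],[16.6,-39.4,0,0,0,0,40],[16.6,-39.4,0,0,0,0,40],[16.6,-39.4,0,0,0,0,40],[16.6,-39.4,0,0,0,0,40],[16.6,-39.4,0,0,0,0,40],[16.6,-39.4,0,0,0,0,40],[0,0,0,0,0,0,40],[0,0,0,0,0,0,40]]]}}

```text
time_s: 22.7
eef_pos: [0.4271, -0.2505, 0.1071]
eef_rot: [-0.0, -0.075, 0.997, 0.0]
wrist_force: [0.9, -0.5, 0.0]
opening: 0.472
grasp_force: 0.0
```

```bash
python3 go.py .4272 -.2497 -.01 8.7
```

```text
t 22.7 pos [ 0.4271 -0.2505  0.1071] rot needed [ 0.0007 -0.0002 -0.001 ] shift before turn [ -0.2   0.7 117.1] after turn [ -0.2   0.7 117.1]
```

Call:
{"fn": "jog_arm", "kwargs": {"series": [[[0,0.7,25,0,0,0,40],[0,0,35,0,0,0,40],[0,0,30,0,0,0,40],[0,0,18,0,0,0,40],[0,0,10,0,0,0,40],[0,0,8,0,0,0,40],[0,0,5,0,0,0,40],[0,0,0,0,0,0,40],[0,0,0,0,0,0,40],[0,0,0,0,0,0,40]]]}}

```text
time_s: 23.7
eef_pos: [0.428, -0.2497, -0.0229]
eef_rot: [0.001, -0.077, 0.997, -0.001]
wrist_force: [0.1, 0.5, -1.4]
opening: 0.471
grasp_force: 0.0
```

```bash
python3 tips.py w11;  python3 go.py .4272 -.2497 -.027 8.7
```

```text
tcp [ 0.4279 -0.2496 -0.023 ] tips z [array([0.0205, 0.023 , 0.0393]), array([0.0205, 0.0227, 0.0391])] F [ 0.2 -0.9  0.4] open 40.34350744128938 grip 0.0
t 23.75 pos [ 0.4279 -0.2496 -0.023 ] rot needed [-0.0011  0.0009  0.0015] shift before turn [0.7 0.  4. ] after turn [0.7 0.  4. ]
```

View pics/w11.png

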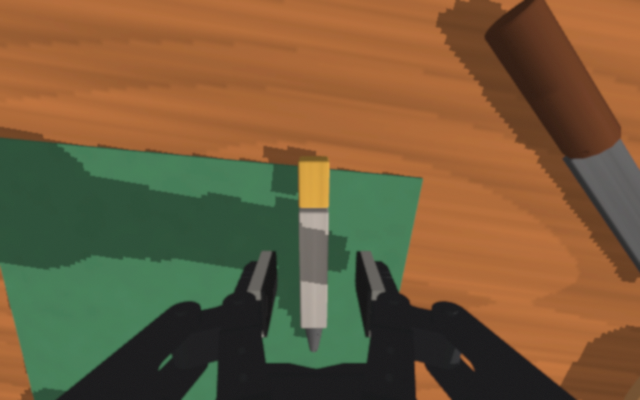

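The punch (313,250) is centred and parallel between the fingers. Going down 5 mm and closing.

Call:
{"fn": "jog_arm", "kwargs": {"series": [[[0.5,0,3,0,0,0,40],[0,0,2.5,0,0,0,30],[0,0,0,0,0,0,20],[0,0,0,0,0,0,5],[0,0,0,0,0,0,5],[0,0,0,0,0,0,5],[0,0,0,0,0,0,5],[0,0,0,0,0,0,5],[0,0,0,0,0,0,5],[0,0,0,0,0,0,5]]]}}

```text
time_s: 24.75
eef_pos: [0.427, -0.2492, -0.0292]
eef_rot: [0.0, -0.077, 0.997, -0.0]
wrist_force: [-0.4, 0.2, -0.1]
opening: 0.142
grasp_force: 59.3
```

Call:
{"fn": "jog_arm", "kwargs": {"series": [[[0,0,-10,0,0,0,5],[0,0,-25,0,0,0,5],[0,0,-35,0,0,0,5],[0,0,0,0,0,0.0975,5],[0,0,0,0,0,0.0975,5],[0,0,0,0,0,0,5],[0,0,0,0,0,0,5],[0,0,0,0,0,0,5],[0,0,0,0,0,0,5],[0,0,0,0,0,0,5]]]}}

```text
time_s: 25.75
eef_pos: [0.4268, -0.2491, 0.0406]
eef_rot: [-0.0, 0.02, 1.0, 0.0]
wrist_force: [0.9, -1.0, -1.6]
opening: 0.144
grasp_force: 59.3
```

```bash
python3 tip2.py w12; python3 go.py .571 -.0875 .05 -2.5; python3 - <<'E'
from h import *
c=dict(np.load('w12.npz'));P=cloud(c);f=c['frame'];o=ctrl.get_obs()
m=(abs(P[...,0]-.42)<.08)&(abs(P[...,1]+.25)<.012)&(P[...,2]>.05)&(P[...,2]<.11)&(np.mgrid[:400,:640][0]<345);q=P[m]
print(len(q),np.percentile(q,[1,50,99],axis=0).round(4))
for r in range(120,360,20):print(r,(1e3*P[r,314]).round(0),f[r,314])
E
```

```text
[np.float64(0.0793), np.float64(0.0797)] [ 0.4268 -0.2491  0.0406] [ 0.3  0.7 -1.5] 12.604004027131856
t 25.8 pos [ 0.4268 -0.2491  0.0406] rot needed [ 0.0003 -0.0003  0.0026] shift before turn [-137.4  167.4   -9.4] after turn [-137.   167.8   -9.4]
6251 [[ 0.3715 -0.2601  0.0789]
 [ 0.4141 -0.2477  0.0875]
 [ 0.4649 -0.2388  0.1088]]
120 [ 358. -246.    0.] [ 55 100 164]
140 [ 371. -247.    0.] [ 59 106 174]
160 [ 384. -247.    3.] [ 73 111  86]
180 [ 378. -247.   87.] [ 66 158 209]
200 [ 386. -247.   88.] [ 67 160 211]
220 [ 396. -247.   88.] [142 151 159]
240 [ 406. -248.   87.] [159 167 177]
260 [ 416. -248.   87.] [100 105 112]
280 [ 426. -249.   88.] [100 105 111]
300 [ 438. -249.   88.] [154 161 171]
320 [ 450. -250.   88.] [153 162 171]
340 [ 462. -250.   87.] [77 77 78]
```

Call:
{"fn": "jog_arm", "kwargs": {"series": [[[-22.9,27.9,0,0,0,0,5],[-22.9,27.9,0,0,0,0,5],[-22.9,27.9,0,0,0,0,5],[-22.9,27.9,0,0,0,0,5],[-22.9,27.9,0,0,0,0,5],[-22.9,27.9,0,0,0,0.002,5],[0,0,20,0,0,0,5],[0,0,20,0,0,0,5],[0,0,10,0,0,0,5],[0,0,0,0,0,0,5]]]}}

```text
time_s: 26.8
eef_pos: [0.5695, -0.0871, -0.011]
eef_rot: [-0.002, 0.022, 1.0, 0.001]
wrist_force: [-0.0, -0.0, -1.0]
opening: 0.142
grasp_force: 59.3
```

```bash
python3 go.py .571 -.0875 -.0315 -2.5
```

```text
t 26.8 pos [ 0.5695 -0.0871 -0.011 ] rot needed [ 0.0012 -0.0037  0.0002] shift before turn [-1.6 -0.3 20.5] after turn [-1.5 -0.3 20.5]
```

Call:
{"fn": "jog_arm", "kwargs": {"series": [[[-1,0,8,0,0,0,5],[0,0,6,0,0,0,5],[0,0,4,0,0,0,5],[0,0,2,0,0,0,5],[0,0,0,0,0,0,5],[0,0,0,0,0,0,5],[0,0,0,0,0,0,26],[0,0,0,0,0,0,26],[0,0,0,0,0,0,26],[0,0,0,0,0,0,26]]]}}

```text
time_s: 27.8
eef_pos: [0.5723, -0.0878, -0.029]
eef_rot: [0.0, 0.022, 1.0, -0.0]
wrist_force: [0.4, -0.7, -0.3]
opening: 0.303
grasp_force: 0.0
```

Call:
{"fn": "jog_arm", "kwargs": {"series": [[[0,0,-10,0,0,0,26],[0,0,-30,0,0,0,26],[0,0,-45,0,0,0,30],[0,0,-50,0,0,0,68],[0,0,0,0,0,0,68],[0,0,0,0,0,0,68],[0,0,0,0,0,0,68],[0,0,0,0,0,0,68],[0,0,0,0,0,0,68],[0,0,0,0,0,0,68]]]}}

```text
time_s: 28.8
eef_pos: [0.5715, -0.0875, 0.1047]
eef_rot: [-0.001, 0.022, 1.0, 0.0]
wrist_force: [-0.6, -1.0, 0.3]
opening: 0.797
grasp_force: 0.0
```

```bash
python3 tip2.py w13; python3 go.py .5702 -.3688 .1 90; python3 - <<'E'
from h import *
c=cam('wrist');cv2.imwrite('pics/w13.png',c['frame'])
c=dict(np.load('w13.npz'));P=cloud(c);x,y,z=P[...,0],P[...,1],P[...,2]
q=P[(abs(x-.57)<.09)&(abs(y+.088)<.03)&(z>.007)&(z<.03)];print('punch',cv2.minAreaRect((q[:,:2]*1e3).astype(np.float32)),np.median(q[:,2]))
q=P[(abs(x-.57)<.05)&(abs(y+.369)<.05)&(z>.022)&(z<.05)];print('tin',len(q),q.mean(0) if len(q) else 0)
E
```

```text
[np.float64(0.1454), np.float64(0.1461)] [ 0.5717 -0.0876  0.1049] [ 0.2 -0.1  0.3] 68.1972236190323
t 28.85 pos [ 0.5717 -0.0876  0.1049] rot needed [ 1.6000e-03 -8.0000e-04 -1.6144e+00] shift before turn [ -10.8 -281.     4.8] after turn [281.2   1.5   4.9]
punch ((572.2442626953125, -86.56013488769531), (13.994500160217285, 110.31510925292969), 87.82865905761719) 0.014504057646051866
tin 983 [ 0.57254061 -0.35017878  0.02932249]
```

View pics/w13.png

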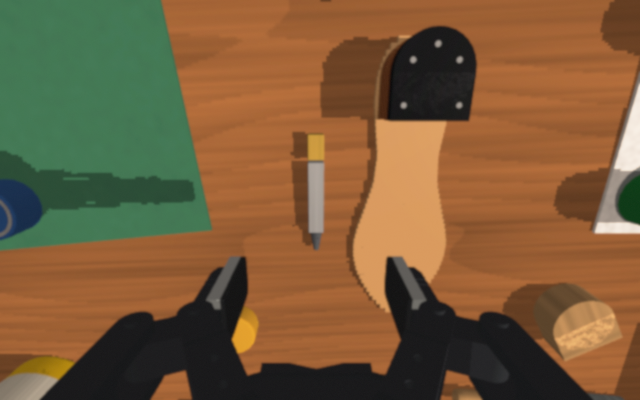

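The punch (316,190) lies parallel to the sole with its tip towards the toe, about where wanted. Last is the tin. Its place lies between two pots, so I'll check the gripper body's height while turning.

Call:
{"fn": "jog_arm", "kwargs": {"series": [[[0,0,0,0,0,0.142,66],[0,0,0,0,0,0.142,66],[0,0,0,0,0,0.142,66],[0,0,0,0,0,0.142,66],[0,0,0,0,0,0.142,66],[0,0,0,0,0,0.142,66],[0,0,0,0,0,0.142,66],[0,0,0,0,0,0.142,66],[0,0,0,0,0,0.142,66],[0,0,0,0,0,0.142,66]]]}}

```text
time_s: 29.9
eef_pos: [0.5721, -0.0877, 0.1056]
eef_rot: [-0.0, 0.67, 0.742, -0.0]
wrist_force: [-0.8, 0.2, 0.0]
opening: 0.772
grasp_force: 0.0
```

```bash
python3 go.py .5704 -.3689 .1 -92; python3 - <<'E'
from h import *
c=dict(np.load('w13.npz'));P=cloud(c)
o=np.array([.5717,-.0876,.1049])
for r in (330,360,368,375,385,398): print(r,[tuple((1e3*(P[r,u]-o)).round(0).astype(int)) for u in (215,255,265,290,316,345,370,400)])
E
```

```text
t 29.9 pos [ 0.5721 -0.0877  0.1056] rot needed [-3.000e-04 -1.000e-04  1.364e-01] shift before turn [-279.6  -30.2    5.6] after turn [-281.1    8.1    5.6]
330 [(np.int64(-15), np.int64(-30), np.int64(97)), (np.int64(142), np.int64(-68), np.int64(-89)), (np.int64(155), np.int64(-61), np.int64(-104)), (np.int64(155), np.int64(-33), np.int64(-103)), (np.int64(158), np.int64(-5), np.int64(-105)), (np.int64(158), np.int64(27), np.int64(-104)), (np.int64(160), np.int64(54), np.int64(-104)), (np.int64(8), np.int64(35), np.int64(73))]
360 [(np.int64(-18), np.int64(-25), np.int64(112)), (np.int64(196), np.int64(-76), np.int64(-105)), (np.int64(197), np.int64(-65), np.int64(-105)), (np.int64(196), np.int64(-36), np.int64(-103)), (np.int64(198), np.int64(-7), np.int64(-104)), (np.int64(201), np.int64(27), np.int64(-106)), (np.int64(202), np.int64(55), np.int64(-105)), (np.int64(-18), np.int64(24), np.int64(113))]
368 [(np.int64(-18), np.int64(-24), np.int64(115)), (np.int64(207), np.int64(-77), np.int64(-104)), (np.int64(-12), np.int64(-12), np.int64(109)), (np.int64(-12), np.int64(-5), np.i
[... 619 characters left out ...]
1)), (np.int64(-13), np.int64(-14), np.int64(116)), (np.int64(-13), np.int64(-11), np.int64(115)), (np.int64(-12), np.int64(-5), np.int64(115)), (np.int64(-12), np.int64(2), np.int64(115)), (np.int64(-12), np.int64(9), np.int64(116)), (np.int64(-13), np.int64(16), np.int64(116)), (np.int64(-16), np.int64(22), np.int64(120))]
398 [(np.int64(-19), np.int64(-21), np.int64(124)), (np.int64(-22), np.int64(-11), np.int64(127)), (np.int64(-13), np.int64(-10), np.int64(120)), (np.int64(-12), np.int64(-5), np.int64(119)), (np.int64(-12), np.int64(2), np.int64(119)), (np.int64(-12), np.int64(9), np.int64(119)), (np.int64(-11), np.int64(15), np.int64(119)), (np.int64(-18), np.int64(21), np.int64(124))]
```

The gripper body starts about 109 mm above the reported TCP, so it clears the pots (57 mm) when placing.

Call:
{"fn": "jog_arm", "kwargs": {"series": [[[0,0,0,0,0,0.136,66],[-46.9,1.35,0,0,0,0,66],[-46.9,1.35,0,0,0,0,66],[-46.9,1.35,0,0,0,0,66],[-46.9,1.35,0,0,0,0,66],[-46.9,1.35,0,0,0,0,66],[-46.9,1.35,0,0,0,0,66],[0,0,0,0,0,0,66],[0,0,0,0,0,0,66],[0,0,0,0,0,0,66]]]}}

```text
time_s: 30.9
eef_pos: [0.5721, -0.368, 0.1053]
eef_rot: [-0.001, 0.717, 0.697, 0.0]
wrist_force: [0.4, 0.4, 0.1]
opening: 0.769
grasp_force: 0.0
```

```bash
python3 go.py .5704 -.3689 -.0275 -92
```

```text
t 30.9 pos [ 0.5721 -0.368   0.1053] rot needed [-0.0008 -0.0012  0.0067] shift before turn [ -1.1  -1.5 132.8] after turn [ -1.   -1.6 132.8]
```

Call:
{"fn": "jog_arm", "kwargs": {"series": [[[-1,-1.5,25,0,0,0,66],[0,0,40,0,0,0,66],[0,0,35,0,0,0,66],[0,0,20,0,0,0,66],[0,0,12,0,0,0,66],[0,0,0,0,0,0,66],[0,0,0,0,0,0,40],[0,0,0,0,0,0,40],[0,0,0,0,0,0,40],[0,0,0,0,0,0,40]]]}}

```text
time_s: 31.9
eef_pos: [0.5719, -0.371, -0.0242]
eef_rot: [0.002, 0.717, 0.697, 0.0]
wrist_force: [-0.5, 2.1, 6.6]
opening: 0.565
grasp_force: 62.7
```

Call:
{"fn": "jog_arm", "kwargs": {"series": [[[0,0,0,0,0,0,40],[0,0,-10,0,0,0,40],[0,0,-30,0,0,0,40],[0,0,-40,0,0,0,40],[0,0,-40,0,0,0,40],[0,0,-20,0,0,0,40],[0,0,0,0,0,0,40],[0,0,0,0,0,0,40],[0,0,0,0,0,0,40],[0,0,0,0,0,0,40]]]}}

```text
time_s: 32.9
eef_pos: [0.5694, -0.3692, 0.1112]
eef_rot: [-0.002, 0.717, 0.697, -0.0]
wrist_force: [0.1, 0.2, -2.4]
opening: 0.564
grasp_force: 62.3
```

```bash
python3 go.py .448 .2995 .12 -93; python3 - <<'E'
from h import *
from scipy.spatial.transform import Rotation as Ro
c=cam('wrist');P=cloud(c);o=ctrl.get_obs();f=c['frame'].astype(int)
m=(f[...,0]-f[...,2]>40)&(P[...,2]>.1)&(P[...,2]<.25);q=P[m];print('tin',len(q));t=q[q[:,2]>np.median(q[:,2])-.003]
print(np.percentile(q[:,2],[5,50,95]),cv2.minAreaRect((t[:,:2]*1e3).astype(np.float32)))
E
```

```text
t 32.9 pos [ 0.5694 -0.3692  0.1112] rot needed [-0.0032 -0.0027  0.0236] shift before turn [ 664.9 -140.7   -6.5] after turn [ 661.4 -156.3   -8.8]
tin 7972
[0.14780418 0.16731496 0.1685287 ] ((568.2339477539062, -367.8136291503906), (49.387943267822266, 48.45212936401367), 88.63381958007812)
```

Call:
{"fn": "jog_arm", "kwargs": {"series": [[[0,0,0,0,0,0.0236,40],[47,-11.1,0,0,0,0,40],[47,-11.1,0,0,0,0,40],[47,-11.1,0,0,0,0,40],[47,-11.1,0,0,0,0,40],[47,-11.1,0,0,0,0,40],[47,-11.1,0,0,0,0,40],[47,-11.1,0,0,0,0,40],[47,-11.1,0,0,0,0,40],[47,-11.1,0,0,0,0,40]]]}}

```text
time_s: 33.95
eef_pos: [0.4924, 0.0592, 0.1138]
eef_rot: [0.0, 0.726, 0.688, 0.0]
wrist_force: [1.5, 0.9, -1.3]
opening: 0.561
grasp_force: 62.4
```

Call:
{"fn": "jog_arm", "kwargs": {"series": [[[44,-10.4,0,0,0,0,40],[44,-10.4,0,0,0,0,40],[44,-10.4,0,0,0,0,40],[44,-10.4,0,0,0,0,40],[22,-5.2,0,0,0,0,40],[0,0,0,0,0,0,40],[0,0,0,0,0,0,40],[0,0,0,0,0,0,40],[0,0,0,0,0,0,40],[0,0,0,0,0,0,40]]]}}

```text
time_s: 34.95
eef_pos: [0.457, 0.2567, 0.1138]
eef_rot: [0.0, 0.726, 0.688, -0.0]
wrist_force: [-0.1, 0.5, -1.5]
opening: 0.559
grasp_force: 62.4
```

```bash
python3 - <<'E'
from h import *
for n in ['top','wrist']:
    c=cam(n);np.savez(n+'14.npz',**c);P=cloud(c);x,y,z=P[...,0],P[...,1],P[...,2]
    for k,cx,cy in(('red',.45,.37),('white',.443,.229),('green',.589,.22)):
        q=P[(np.hypot(x-cx,y-cy)<.04)&(z>.048)&(z<.064)]
        if len(q)>60: r=cv2.minAreaRect((q[:,:2]*1e3).astype(np.float32));print(n,k,len(q),np.round(r[0],1),np.round(r[1],1),q[:,2].mean())
E
python3 go.py .448 .2995 -.025 -93
```

```text
top white 376 [444.4 229.6] [44.7 44.8] 0.05679524980361979
top green 358 [590.6 220.5] [44.4 45.1] 0.056883544995291864
wrist red 3879 [449.1 371.4] [45.2 45.2] 0.05759441699082699
wrist white 431 [437.  246.2] [41.1 14. ] 0.05599459723099928
wrist green 2493 [588.3 222.3] [45.2 45.6] 0.057021995444121454
t 35.05 pos [0.4569 0.257  0.1138] rot needed [ 0.      0.0001 -0.0013] shift before turn [ 42.  -11.2 138.8] after turn [ 42.  -11.1 138.8]
```

Call:
{"fn": "jog_arm", "kwargs": {"series": [[[21,-5.6,0,0,0,0,40],[21,-5.6,0,0,0,0,40],[0,0,20,0,0,0,40],[0,0,25,0,0,0,40],[0,0,20,0,0,0,40],[0,0,0,0,0,0,40],[0,0,0,0,0,0,40],[0,0,0,0,0,0,40],[0,0,0,0,0,0,40],[0,0,0,0,0,0,40]]]}}

```text
time_s: 36.05
eef_pos: [0.4484, 0.3004, 0.0499]
eef_rot: [0.0, 0.725, 0.688, 0.001]
wrist_force: [-0.2, 0.4, -1.8]
opening: 0.562
grasp_force: 62.4
```

```bash
python3 go.py .448 .2997 -.0255 -93; python3 - <<'E'
from h import *
c=cam('wrist');P=cloud(c);f=c['frame'].astype(int)
m=(f[...,0]-f[...,2]>40)&(P[...,2]>.08)&(P[...,2]<.2)&(np.hypot(P[...,0]-.448,P[...,1]-.3)<.04);q=P[m];t=q[q[:,2]>np.median(q[:,2])-.003]
print(np.median(q[:,2]),cv2.minAreaRect((t[:,:2]*1e3).astype(np.float32)))
E
```

```text
t 36.05 pos [0.4484 0.3004 0.0499] rot needed [ 0.0017 -0.0008 -0.    ] shift before turn [-0.8 -0.5 75.4] after turn [-0.7 -0.4 75.4]
0.10600388350983891 ((447.1250305175781, 301.89923095703125), (49.106346130371094, 48.33067321777344), 87.5311508178711)
```

Call:
{"fn": "jog_arm", "kwargs": {"series": [[[-0.7,0,20,0,0,0,40],[0,0,20,0,0,0,40],[0,0,15,0,0,0,40],[0,0,10,0,0,0,40],[0,0,5,0,0,0,40],[0,0,3,0,0,0,40],[0,0,0,0,0,0,40],[0,0,0,0,0,0,40],[0,0,0,0,0,0,40],[0,0,0,0,0,0,40]]]}}

```text
time_s: 37.1
eef_pos: [0.4478, 0.2996, -0.0239]
eef_rot: [0.0, 0.725, 0.688, 0.0]
wrist_force: [-1.0, 0.1, -1.4]
opening: 0.564
grasp_force: 62.4
```

Call:
{"fn": "jog_arm", "kwargs": {"series": [[[0,0,1,0,0,0,40],[0,0,0.5,0,0,0,40],[0,0,0,0,0,0,40],[0,0,0,0,0,0,64],[0,0,0,0,0,0,64],[0,0,0,0,0,0,64],[0,0,-10,0,0,0,64],[0,0,-25,0,0,0,64],[0,0,-40,0,0,0,64],[0,0,-45,0,0,0,64]]]}}

```text
time_s: 38.1
eef_pos: [0.4464, 0.299, 0.095]
eef_rot: [-0.001, 0.725, 0.688, -0.001]
wrist_force: [1.0, 0.4, -0.0]
opening: 0.748
grasp_force: 0.0
```

Call:
{"fn": "jog_arm", "kwargs": {"series": [[[0,0,-30,0,0,0,64],[40,0,0,0,0,0,64],[45,0,0,0,0,0,64],[45,0,0,0,0,0,64],[45,0,0,0,0,0,64],[0,0,0,0,0,0,64],[0,0,0,0,0,0,64],[0,0,0,0,0,0,64],[0,0,0,0,0,0,64],[0,0,0,0,0,0,64]]]}}

```text
time_s: 39.1
eef_pos: [0.4571, 0.4732, 0.1247]
eef_rot: [0.0, 0.726, 0.688, 0.0]
wrist_force: [0.4, -0.0, -0.4]
opening: 0.748
grasp_force: 0.0
```

```bash
python3 - <<'E'
from h import *
for n in ['top','side']:
    c=cam(n);P=cloud(c);x,y,z=P[...,0],P[...,1],P[...,2]
    if n=='top':cv2.imwrite('pics/end.png',c['frame'])
    for k,cx,cy,lo,hi in(('red',.45,.37,.045,.064),('white',.443,.229,.045,.064),('green',.589,.22,.045,.064),('tin',.448,.3,.022,.04),('topp',.48,0,.04,.055),('punch',.571,-.088,.009,.025)):
        q=P[(np.hypot(x-cx,y-cy)<(.06 if k in('topp','punch') else .034))&(z>lo)&(z<hi)]
        if len(q)>60: r=cv2.minAreaRect((q[:,:2]*1e3).astype(np.float32));print(n,k,len(q),np.round(r[0],1),np.round(r[1],1),round(r[2],1),np.median(q[:,2]).round(4))
print(ctrl.get_obs()['eef_pos'])
E
```

```text
top red 423 [450.5 368.9] [46.2 47. ] 31.8 0.0568
top white 402 [445.2 228.5] [46.5 47.3] 10.0 0.0567
top green 389 [589.2 220.1] [45.8 47. ] 80.4 0.0567
top tin 425 [447.9 298.7] [48.1 49.3] 0.5 0.0314
top topp 705 [4.786e+02 3.000e-01] [57.8 61.9] 86.9 0.0459
top punch 272 [573.5 -61.2] [ 65.6 108.1] 87.8 0.0137
side red 234 [449.6 370.6] [50.4 45.5] 63.3 0.0554
side white 257 [442.4 228.8] [47.9 43.6] 30.3 0.0556
side green 226 [589.2 219.9] [49.3 45.9] 24.4 0.0555
side tin 241 [445.4 299.6] [48.8 47.9] 89.3 0.0304
side topp 537 [477.8  -1. ] [60.9 63. ] 89.2 0.0453
side punch 220 [568.7 -86.1] [94.1 60.4] 28.1 0.0129
[0.45709967 0.47351406 0.12464139]
```

View pics/end.png

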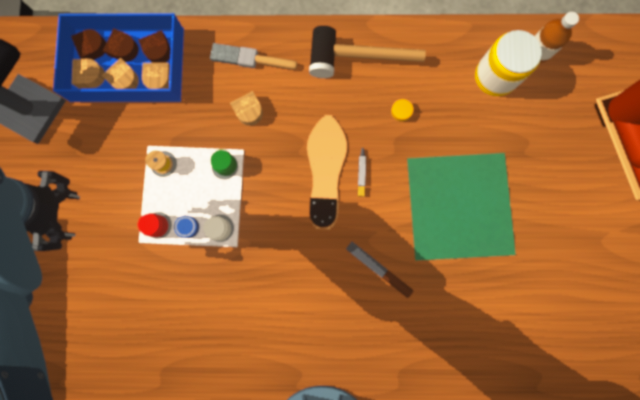

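The overview shows everything in place: tin (187,227) between red and white, heel and top piece (323,210), punch (362,172), pots unmoved.

```bash
python3 -c "
from bench import ctrl
print(ctrl.hand_in())"
```

```text
the job is handed in; nothing more can be done
None
```

Job handed in after about 39 s on the robot's clock: in the last camera check the heel block and top piece were on the seat, the tin stood midway between the white and red pots, the punch lay beside the sole, and the pots had not measurably moved; no score came back.

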